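Sort vials, a dropper bottle and a cuvette case to their stores

ROBOT

A 6-joint arm with a two-finger parallel gripper is mounted at the origin on a cart in front of the work surface, level with it; the furniture and walls round the work are solid. World frame = base frame: x ahead of the robot, y to its left, z up, the work surface at z = 0. Lengths are in m, angles in rad, forces in N, time in s.
With the tool pointing down it reaches from about 0.3 to 0.75 m from the base axis. Payload 8.5 kg.
Tool frame: the origin (TCP) lies between the finger pads; the fingertips stand 25 mm ahead of it and the grasp point (between the pads) lies 6 mm ahead of it; z points along the fingers, y is the line along which they close (so a half turn about z gives the same grasp; the last joint's range is limited). The gripper opens to 88 mm and grips with 3 to 60 N. Pads are 18 mm wide; open, the fingers measure 123 mm over their backs; the gripper's body (75 mm by 187 mm) begins 45 mm behind the grasp point.
Start: joints at [-1.353, 0.381, 1.297, -0, 1.464, -0.215], TCP at [0.231, -0.499, 0.264] pointing down, gripper open.
Joint ranges: [-3.11, 3.11], [-0.89, 2.33], [0.22, 2.48], [-1.42, 4.56], [0.17, 2.85], [-2.88, 2.88]. Speed limits (rad/s): [2.39, 2.39, 3.14, 3.14, 3.14, 3.14].

INTERFACE

Orientations are given as a rotation vector (axis times angle).
In Python, from cell import observe, snapshot, hand_in gives the robot as it stands.
- The arm moves only by the tool play_rows, never from a script. Its argument "increments" is a list of rows, each an object of numbers: "grip": the opening, from 0 (shut) to 1 (fully open); "dx", "dy", "dz": the shift along the tool's x, y, z in units of 0.2 m (1.0 is 0.2 m); "spin": the turn about the tool's z in units of 60 degrees (1.0 is 60 degrees). In form: [{"grip": .., "dx": .., "dy": .., "dz": .., "spin": ..}, ...]. A call has 1 to 8 rows; each row is the pose to reach, as a shift and turn from the pose commanded when the call began, along the tool's axes at that moment; what a row does not reach only later rows make up. A row lasts 1/10 s, in which the tool goes at most 50 mm and 8.59 degrees, less where a joint would pass 70% of its speed; a pose out of reach is approached as far as the arm can. A call with a number of a shift or a turn outside -1 to 1 is refused whole. A call with a gripper value outside its range is refused whole. The fingers move at their own pace and stop on an object; "newtons" is the grip in N (left out, the last holds). Time passes only in rows, so rows that repeat a pose let the fingers close. It gives the time, the measured TCP pose, the force, the opening and the grip force at its end, in the units of the state.
- observe(): the state, without advancing time (a new reading comes with each control period).
- snapshot(name): name is "scene" or "top" or "wrist"; returns a dict with "pixels" (384x512x3 uint8, red, green, blue), "K" (3x3 intrinsics, pixels), "world_from_camera" (4x4, takes a point from camera to world coordinates); the wrist camera has in their place "hand_eye" (4x4, takes a point from camera to tool coordinates, whose origin is the TCP and whose axes are the flange's). Camera axes: x right, y down, z forward; pixel columns grow to the right and rows downward; lengths in m; the calibration is good to about 2 mm. The wrist camera is an equidistant fisheye: a pixel r from the principal point sees the ray r / f radians off the axis. A picture is of the moment at which its call begins: read the wrist's pose just before it. There is no depth.
- hand_in(): hands the job in; it is judged then, once.
The state is a dict: "time_s": time; "qpos": joint angles; "qd": joint speeds; "joint_torque": joint torques, N m; "tool_pos": TCP position; "tool_rot": TCP orientation; "ft_force": force on the tool from outside, world axes, zero at the start; "torque": the same for the moment, N m; "finger_gap": finger opening in m; "grip_force": force on a finger pad.
Only numpy, scipy, OpenCV 4.12 (cv2) and the standard library are available. Lean on these libraries where they do the work, as an engineer would, in place of code of your own. Each camera call takes 0.05 s, during which the arm holds its last target. There are 200 camera calls.

TASK

Put the strays away with their own kind: stand both loose glass vials upright in the bin that already holds a vial, stand the loose dropper bottle upright in the bin that already holds one, and lay the black cuvette case from between the two boxes flat and square in the empty slot of the rack. The slot is too narrow for fingers beside the case, so take it anew by its ends; lower everything into place rather than dropping it, and leave the stored things where they are and the jar, marker and timer undisturbed.

Things in the scene. Friction and masses are not known exactly. Their poses are not given: they have to be found in the camera images.
- vial_a: Glass vial with a dark rubber stopper, standing; 58 mm tall, body 29 mm across, stopper 33 mm across from 51 mm up to the top. Origin at the centre of its underside, z up. It stands at one of three places: before the case in the lane, behind it, or by itself on the left of the slide box (it changes places with vial_b and dropper_a).
- vial_b: Glass vial with a dark rubber stopper, standing; 58 mm tall, body 29 mm across, stopper 33 mm across from 51 mm up to the top. Origin at the centre of its underside, z up. Same kind as vial_a.
- dropper_a: Small white dropper bottle with a tapered cap, standing; 74 mm tall, body 27 mm across up to 47 mm, cap 18 mm across above that. Origin at the centre of its underside, z up. It stands at any of the places told for vial_a.
- case_a: Small black closed cuvette case lying flat: 58 mm long (its x), 32 mm wide (y), 30 mm high. Origin: centre of the underside, z up. It starts across the lane between slide box and tip box, 3 to 5 mm from each at its ends, so it can be gripped there only across its width, once the things standing about 8 mm from its long sides are gone.
- vial_bin: Open grey plastic bin, 120 mm (its x) by 100 mm (its y) outside, 40 mm high, walls and floor 4 mm thick, a 3 mm lip round the rim; fixed to the bench. Origin at the centre of its underside, z up. The one with a stoppered vial already in it.
- dropper_bin: Open grey plastic bin, 120 mm (its x) by 100 mm (its y) outside, 40 mm high, walls and floor 4 mm thick, a 3 mm lip round the rim; fixed to the bench. Origin at the centre of its underside, z up. The one with a dropper bottle already in it.
- case_rack: Fixed aluminium rack, two slots along its x: base 52 (x) by 100 mm (y), 4 mm thick; three upright dividers along x at y = -48, 0, +48 mm, 4 mm thick (6 mm at the rounded top), tops at 53 mm. Slots are 44 mm wide and open at both x ends; a case overhangs the base by 3 mm at each end, where fingers outside the rack hold it by its ends. Origin: centre of the underside, z up.
- free_slot (a point): The middle of the empty slot's floor on the case rack, at x 0, y +24 mm, z 4 mm of the rack; a case lies there with its length along the rack's x.
- stored_vial: The vial that is already in the vial bin, about 38 mm from the bin's centre towards its +x end. Glass vial with a dark rubber stopper, standing; 58 mm tall, body 29 mm across, stopper 33 mm across from 51 mm up to the top. Origin at the centre of its underside, z up.
- stored_dropper: The dropper bottle that is already in the dropper bin, about 38 mm from the bin's centre towards its +x end; 74 mm tall, 27 mm across. Origin at the centre of its underside.
- stored_case: The case that is already in the rack's other slot (y = -24 mm); same size as case_a. Origin at the centre of its underside.
- slide_box: Closed dark blue box for slides, fixed to the bench: it reaches from x = -50 to +51 mm and y = -88 to +88 mm of its own frame, 41 mm high. Origin at the underside, z up. It is the left wall of the lane. Round it the bench is free to its front edge at x = 0.36 m; wash bottle, tape roll and a wall cabinet overhead lie beyond x = 0.63 m.
- tip_box: Closed clear pipette tip box, fixed to the bench: x = -43 to +43 mm and y = -60 to +60 mm of its own frame, 55 mm high. Origin at the underside, z up. It is the right wall of the lane, which is about 66 mm wide.
- small_jar: Bystander: small open glass jar, 42 mm across, 43 mm high, loose. Origin at the centre of its underside.
- black_marker: Bystander: black marker standing upright, 20 mm across, 112 mm tall, loose. Origin at the centre of its underside.
- timer: Bystander: white timer lying flat, 66 by 66 mm, 19 mm high, loose. Origin at the centre of its underside.
Things that resemble listed ones, but are neither listed nor needed, are in the scene too. Leave any purple look-alike of the vial_a alone.

How it is judged:
By the outcome, as a careful person would: the job done as asked, in the order asked, and still so for the second after the job is handed in, with the robot touching nothing.
It also fails if it takes over 72 s, if anything falls off the work surface, if the arm or the gripper's body presses on something with over 40 N, if the wrist force passes 120 N, or if a joint passes its speed limit or range.

## Working session

There is one attempt and no reset: what is moved stays moved. The work goes in short steps, Python scripts to look and compute and a tool call to move; the robot and the scene stay as the last step left them, time stands still between calls to the robot, and variables do not carry over. Pictures are saved under pics/ and viewed, at most 13 in all, crops included, and the job is handed in when it is done.

Besides the shell and the picture viewer there is one more tool, called as a command line: name --argument value ..., lists and objects as JSON in quotes. play_rows: Moves the arm, as the interface text tells. Shifts and turns lie within -1 to 1; 1 stands for 0.2 m of shift or 60 degrees of turn. Its arguments: {"type":"object","properties":{"increments":{"type":"array"},"newtons":{"type":"number"}},"required":["increments"]}

```bash
ls; mkdir -p pics; python3 - <<'E'
from cell import observe, snapshot
import cv2,pickle,numpy as np
s=observe();print(s)
for n in("scene","top"):
    d=snapshot(n);pickle.dump(d,open(n+".pkl","wb"));cv2.imwrite(f"pics/{n}0.png",cv2.resize(d["pixels"][:,:,::-1],(800,600),interpolation=cv2.INTER_CUBIC))
    print(n,d["K"],np.round(d["world_from_camera"],3))
E
```

```text
pics
{'time_s': 0.0, 'qpos': array([-1.35326409e+00,  3.81180739e-01,  1.29824743e+00, -2.42061752e-05,
        1.46362167e+00, -2.15293973e-01]), 'qd': array([-0.00151599,  0.00075703,  0.00155476,  0.00236791,  0.00017717,
       -0.00180246]), 'joint_torque': array([ 1.46282164e-03, -4.37919474e+01, -2.24557042e+01,  7.14375079e-02,
        3.52461543e-02, -1.27522540e-04]), 'tool_pos': array([ 0.2306315 , -0.49903294,  0.26315044]), 'tool_rot': array([-3.06688762e+00, -6.74278345e-01,  4.03447213e-05]), 'ft_force': array([-0.053925  ,  0.60297393,  0.41045358]), 'torque': array([-0.03335768, -0.04481584, -0.0582477 ]), 'grip_force': 0.0, 'finger_gap': 0.08810937244746092}
scene [[458.48059273   0.         264.18628979]
 [  0.         458.48059273 186.50514528]
 [  0.           0.           1.        ]] [[ 0.625 -0.39   0.677 -0.476]
 [-0.781 -0.336  0.527 -0.747]
 [ 0.022 -0.858 -0.514  0.745]
 [ 0.     0.     0.     1.   ]]
top [[461.96698694   0.         259.95891401]
 [  0.         461.96698694 193.7635183 ]
 [  0.           0.           1.        ]] [[ 0.046 -0.979  0.199  0.206]
 [-0.999 -0.046  0.005 -0.034]
 [ 0.004 -0.2   -0.98   1.406]
 [ 0.     0.     0.     1.   ]]
```

View pics/top0.png

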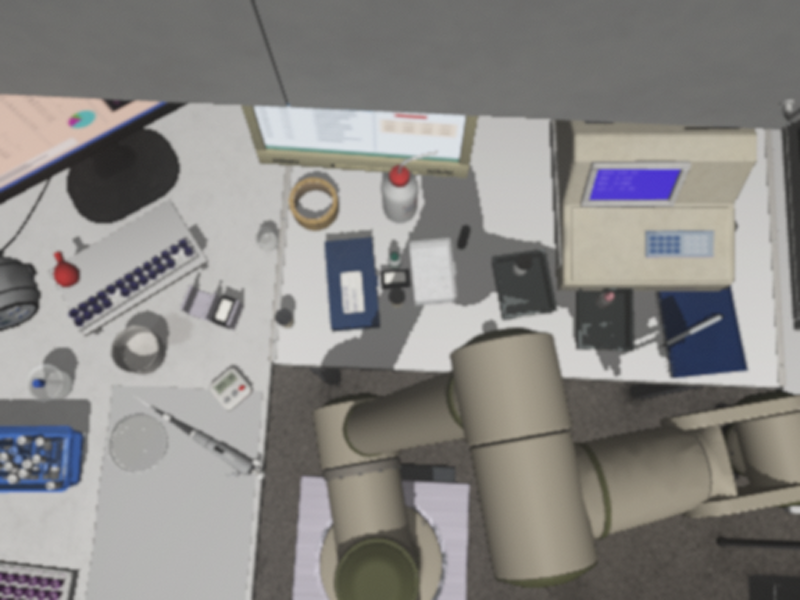

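View pics/scene0.png

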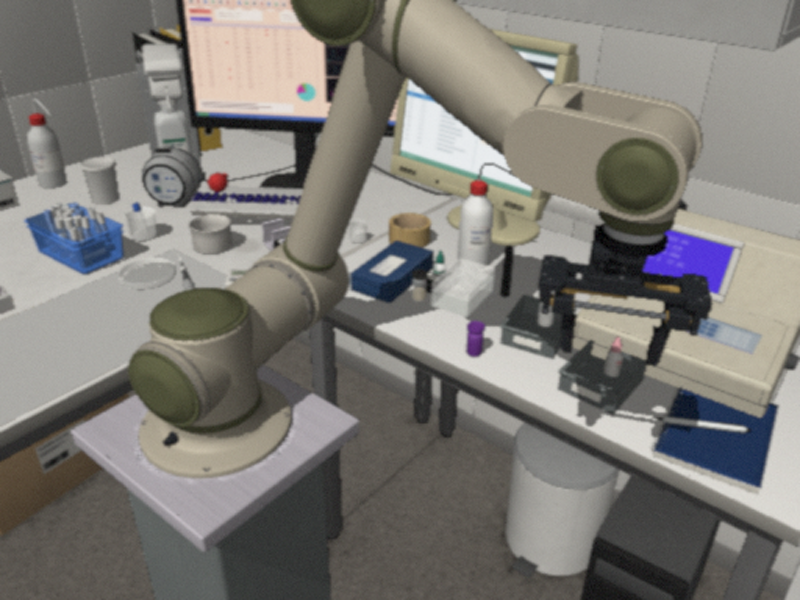

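```bash
cat > h.py <<'E'
import pickle,numpy as np,cv2
def ray(d,u,v):
    T=d["world_from_camera"];r=T[:3,:3]@np.linalg.inv(d["K"])@[u,v,1];return T[:3,3],r
def at(d,u,v,z):
    o,r=ray(d,u,v);return (o+r*(z-o[2])/r[2])[:2]
def crop(d,u0,v0,w,h,name):
    k=min(800/w,600/h);c=d["pixels"][v0:v0+h,u0:u0+w,::-1]
    cv2.imwrite(name,cv2.resize(c,None,fx=k,fy=k,interpolation=cv2.INTER_CUBIC));return k
E
python3 - <<'E'
from h import *
d=pickle.load(open("top.pkl","rb"))
a=cv2.resize(d["pixels"][130:280,110:310,::-1],(800,600),interpolation=cv2.INTER_CUBIC)
cv2.imwrite("pics/c1.png",a)
b=cv2.resize(d["pixels"][140:260,290:450,::-1],(800,600),interpolation=cv2.INTER_CUBIC)
cv2.imwrite("pics/c2.png",b)
E
```

```text
(no output)
```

View pics/c1.png

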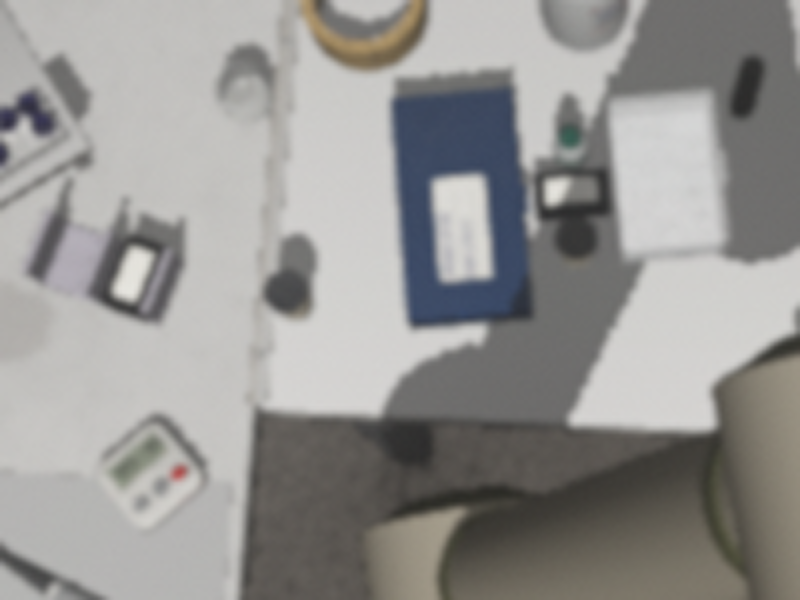

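View pics/c2.png

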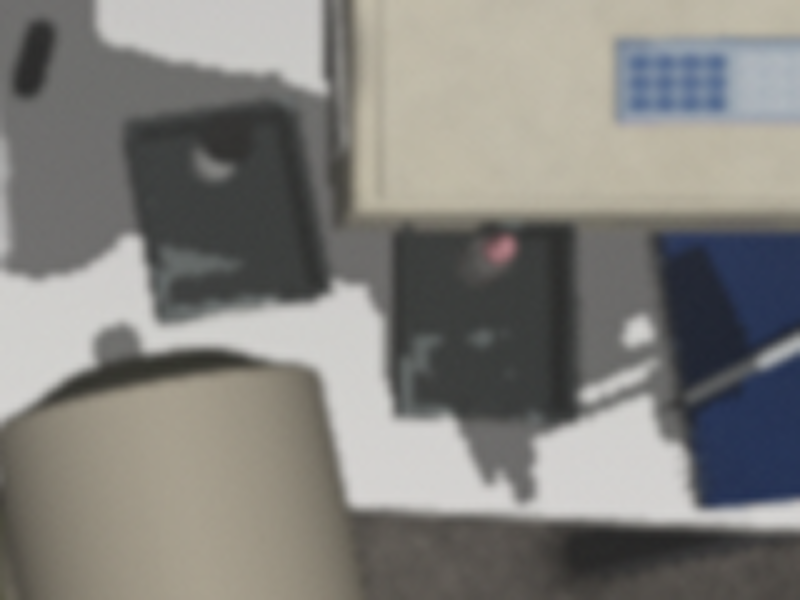

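```bash
cat >> h.py <<'E'
E
python3 - <<'E'
from h import *
d=pickle.load(open("top.pkl","rb"))
f1=lambda u,v:(110+u/4-.375,130+v/4-.375)
f2=lambda u,v:(290+u/5-.4,140+v/5-.4)
def P(n,f,z,*pts):
    print(n,*[np.round(at(d,*f(*p),z)*1000).astype(int) for p in pts])
P("vialF",f1,.058,(577,238))
P("vialL",f1,.058,(288,290))
P("drop",f1,.07,(570,135))
P("case",f1,.03,(540,172),(605,168),(607,213),(540,217),(572,192))
P("slide",f1,.041,(392,100),(512,88),(532,312),(410,325))
P("tip",f1,.055,(608,95),(712,90),(727,247),(625,258))
P("rack53",f1,.053,(70,182),(35,275),(127,200),(97,297),(184,222),(160,320))
P("vbin",f2,.04,(127,122),(290,102),(328,290),(160,320))
P("dbin",f2,.04,(398,228),(572,228),(576,415),(396,415))
P("sv",f2,.058,(228,142))
P("sd",f2,.07,(500,248))
P("timer",f1,.019,(152,472)); P("jar",f1,.02,(245,85)); P("marker",f1,.112,(752,62)); P("tape",f1,.0,(365,65));P("wash",f1,0,(580,45)); P("cabinet edge",lambda u,v:(u*.64,v*.64),0.4,(400,110))
s=pickle.load(open("scene.pkl","rb"));print("purple",at(s,477*.64,325*.64,.058))
E
```

```text
vialF [494  -8]
vialL [445 204]
drop [570   1]
case [550  24] [556 -26] [521 -29] [515  22] [536  -1]
slide [599 140] [613  48] [439  24] [425 114]
tip [607 -26] [ 614 -104] [ 493 -120] [481 -44]
rack53 [520 376] [448 394] [508 332] [433 347] [493 287] [418 298]
vbin [ 585 -190] [ 603 -290] [ 486 -314] [ 463 -213]
dbin [ 527 -356] [ 532 -461] [ 417 -462] [ 412 -355]
sv [ 571 -249]
sd [ 510 -409]
timer [309 302]
jar [612 258]
marker [ 620 -130]
tape [639 168]
wash [663  -1]
cabinet edge [706  -5]
purple [ 0.41278364 -0.19773353]
```

```bash
cat >> h.py <<'E'
def psi(s):
    from scipy.spatial.transform import Rotation as R
    x=R.from_rotvec(s["tool_rot"]).as_matrix()[:,0];return np.degrees(np.arctan2(x[1],x[0]))
def plan(wps,start=None):
    "wps: (x,y,z_fingertip,psi deg) ; prints calls"
    if start is None:
        from cell import observe
        s=observe();start=[*s["tool_pos"],psi(s)];print("t",round(s["time_s"],2),"at",np.round(start,4),"tip",round(start[2]-.025,4),"gap",round(s["finger_gap"],4),"F",np.round(s["ft_force"],1))
    else: start=np.array(start,float)+[0,0,.025,0]
    c=np.array(start,float)
    for w in wps:
        w=np.array(w,float)+[0,0,.025,0]
        D=w-c;n=1
        while True:
            ok=[];p=c.copy();out=[]
            for i in range(n):
                q=c+D*(i+1)/n;a=np.radians(p[3]);e=q-p
                r=[(e[0]*np.cos(a)+e[1]*np.sin(a))/.2,(e[0]*np.sin(a)-e[1]*np.cos(a))/.2,-e[2]/.2,-e[3]/60]
                out.append((np.round(r,3).tolist(),int(np.ceil(max(np.linalg.norm(e[:3])/.05,abs(e[3])/8.5)))));p=q
            if all(max(map(abs,o[0]))<=1 and o[1]<=7 for o in out):break
            n+=1
        for o in out:print("  dx,dy,dz,spin",o[0],"rows",o[1])
        c=w
E
python3 - <<'E'
from h import *
plan([(.44,-.03,.25,98)])
E
```

```text
t 0.1 at [ 0.2306 -0.4991  0.2632 24.7954] tip 0.2382 gap 0.088 F [-0.6 -0.5 -0.2]
  dx,dy,dz,spin [0.645, -0.563, -0.02, -0.407] rows 4
  dx,dy,dz,spin [0.82, -0.247, -0.02, -0.407] rows 4
  dx,dy,dz,spin [0.849, 0.114, -0.02, -0.407] rows 4
```

Candidates (top image, full-res pixels):
- **Vial-like:** front lane vial (254,189), left vial (182,202), stored vial in bin (335,168), and the purple look-alike near (313,208), which I leave alone.
- **Dropper-like:** green-capped dropper behind the case (252,163), pink stored dropper (390,189).
- **Case-like:** lane case (253,178), stored case in the rack (142,198).

The close crops confirm dark stoppers on the two loose vials. The vial bin is the left bin and the dropper bin is the right one, with the pink dropper. I'll move over the lane now.

play_rows --increments '[{"grip": 1,"dx": 0.645,"dy": -0.563,"dz": -0.02,"spin": -0.407},{"grip": 1,"dx": 0.645,"dy": -0.563,"dz": -0.02,"spin": -0.407},{"grip": 1,"dx": 0.645,"dy": -0.563,"dz": -0.02,"spin": -0.407},{"grip": 1,"dx": 0.645,"dy": -0.563,"dz": -0.02,"spin": -0.407}]' --newtons 15

```text
time_s: 0.5
tool_pos: [0.3013, -0.3395, 0.2678]
tool_rot: [-2.852, -1.316, -0.001]
ft_force: [-0.3, 0.0, 1.7]
finger_gap: 0.0878
grip_force: 0.0
```

play_rows --increments '[{"grip": 1,"dx": 0.82,"dy": -0.247,"dz": -0.02,"spin": -0.407},{"grip": 1,"dx": 0.82,"dy": -0.247,"dz": -0.02,"spin": -0.407},{"grip": 1,"dx": 0.82,"dy": -0.247,"dz": -0.02,"spin": -0.407},{"grip": 1,"dx": 0.82,"dy": -0.247,"dz": -0.02,"spin": -0.407}]'

```text
time_s: 0.9
tool_pos: [0.3708, -0.1832, 0.2718]
tool_rot: [-2.509, -1.89, -0.001]
ft_force: [-1.0, 0.0, 0.5]
finger_gap: 0.0883
grip_force: 0.0
```

play_rows --increments '[{"grip": 1,"dx": 0.849,"dy": 0.114,"dz": -0.02,"spin": -0.407},{"grip": 1,"dx": 0.849,"dy": 0.114,"dz": -0.02,"spin": -0.407},{"grip": 1,"dx": 0.849,"dy": 0.114,"dz": -0.02,"spin": -0.407},{"grip": 1,"dx": 0.849,"dy": 0.114,"dz": -0.02,"spin": -0.407},{"grip": 1,"dx": 0.849,"dy": 0.114,"dz": -0.02,"spin": -0.407},{"grip": 1,"dx": 0.849,"dy": 0.114,"dz": -0.02,"spin": -0.407}]'

```text
time_s: 1.5
tool_pos: [0.4397, -0.0302, 0.2755]
tool_rot: [-2.059, -2.372, 0.001]
ft_force: [-0.5, -0.1, -0.6]
finger_gap: 0.0881
grip_force: 0.0
```

```bash
cat >> h.py <<'E'
def wshot(name):
    from cell import observe,snapshot
    s=observe();d=snapshot("wrist");d["s"]={k:np.array(v) for k,v in s.items()};pickle.dump(d,open(name+".pkl","wb"));return d
def wT(d):
    from scipy.spatial.transform import Rotation as R
    T=np.eye(4);T[:3,:3]=R.from_rotvec(d["s"]["tool_rot"]).as_matrix();T[:3,3]=d["s"]["tool_pos"];return T@d["hand_eye"]
def wat(d,u,v,z):
    K=d["K"];x=(u-K[0,2])/K[0,0];y=(v-K[1,2])/K[1,1];r=np.hypot(x,y)+1e-9
    ray=np.array([np.sin(r)*x/r,np.sin(r)*y/r,np.cos(r)]);T=wT(d);w=T[:3,:3]@ray;o=T[:3,3];return (o+w*(z-o[2])/w[2])[:2]
E
python3 - <<'E'
from h import *
d=wshot("w1");plan([])
print(d["K"],np.round(d["hand_eye"],3))
cv2.imwrite("pics/w1.png",cv2.resize(d["pixels"][:,:,::-1],(800,600),interpolation=cv2.INTER_CUBIC))
E
```

```text
t 1.55 at [ 4.39700e-01 -3.07000e-02  2.75500e-01  9.80177e+01] tip 0.2505 gap 0.0883 F [0.6 0.1 0.3]
[[297.31863964   0.         255.08875565]
 [  0.         297.31863964 197.31707485]
 [  0.           0.           1.        ]] [[-0.    -0.95  -0.313  0.082]
 [ 1.    -0.     0.    -0.   ]
 [-0.    -0.313  0.95  -0.12 ]
 [ 0.     0.     0.     1.   ]]
```

View pics/w1.png

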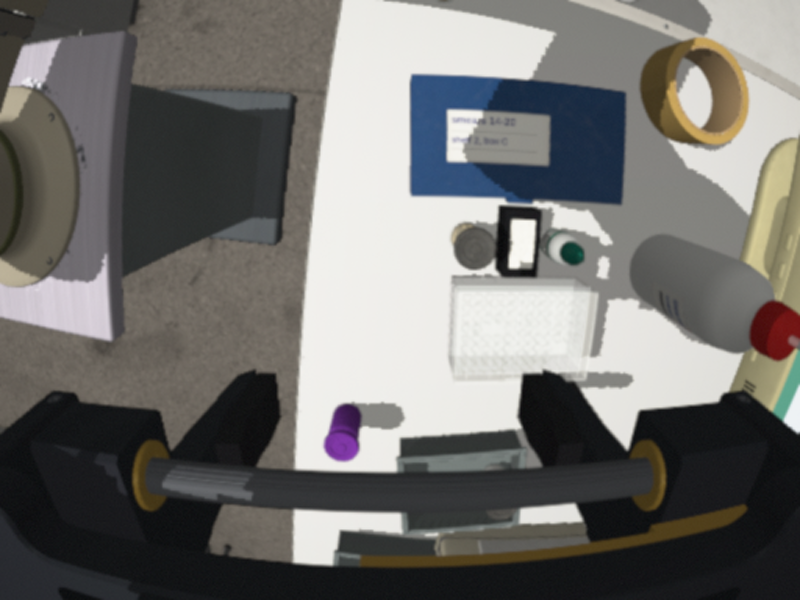

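```bash
python3 - <<'E'
from h import *
d=pickle.load(open("w1.pkl","rb"))
def P(n,z,*pts): print(n,*[np.round(wat(d,u*.64-.18,v*.64-.18,z)*1000).astype(int) for u,v in pts])
P("vialF",.058,(474,247))
P("drop",.074,(573,253))
P("drop base edge",0.045,(558,247))
P("case",.03,(499,207),(541,208),(538,277),(497,274))
P("slide",.041,(411,75),(626,93),(622,203),(411,194))
P("tip",.055,(455,278),(597,291),(585,380),(452,378))
P("bottle front",0,(632,275)); P("bottle left/right low",0.02,(655,238),(650,300))
P("purple",.058,(343,445))
P("vbin",.04,(400,437),(520,432),(405,468))
crop(d,280,120,240,120,"pics/w1c.png")
E
```

```text
vialF [492  -4]
drop [564   7]
drop base edge [563   5]
case [512  27] [547  32] [556 -25] [521 -28]
slide [428 117] [600 142] [613  51] [441  27]
tip [483 -30] [601 -23] [ 613 -103] [ 496 -114]
bottle front [663 -14]
bottle left/right low [666  27] [678 -30]
purple [ 413 -192]
vbin [ 463 -187] [ 573 -169] [ 473 -223]
```

View pics/w1c.png

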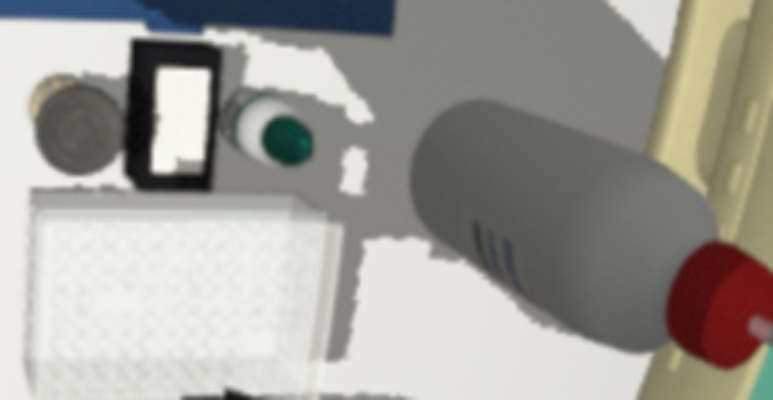

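The wrist crop shows:
- **Front vial:** at (474,247), which is about (0.492, -0.005).
- **Case:** around (518,241).
- **Dropper:** cap at (573,253).
- **Wash bottle:** its front at (632,275), x ≈ 0.66.

These agree with the top view to about 4 mm. Next I'll pick the front vial by its stopper.

```bash
python3 - <<'E'
from h import *
plan([(.4925,-.005,.09,98.3),(.4925,-.005,.04,98.3)])
d=pickle.load(open("top.pkl","rb"))
f2=lambda u,v:(290+u/5-.4,140+v/5-.4)
for z in(0,.1,.15):print(z,at(d,*f2(345,225),z),at(d,*f2(335,60),z),at(d,*f2(700,235),z))
E
```

```text
t 1.55 at [ 4.39700e-01 -3.07000e-02  2.75500e-01  9.80177e+01] tip 0.2505 gap 0.0883 F [0.6 0.1 0.3]
  dx,dy,dz,spin [0.09, 0.28, 0.803, -0.005] rows 4
  dx,dy,dz,spin [0.0, 0.0, 0.25, -0.0] rows 1
0 [ 0.53623899 -0.33217656] [ 0.64313282 -0.32543952] [ 0.540322   -0.55368206]
0.1 [ 0.51277274 -0.31093624] [ 0.61206278 -0.30467843] [ 0.51656532 -0.51668515]
0.15 [ 0.50103962 -0.30031608] [ 0.59652776 -0.29429788] [ 0.50468697 -0.49818669]
```

play_rows --increments '[{"grip": 0.68,"dx": 0.09,"dy": 0.28,"dz": 0.803},{"grip": 0.68,"dx": 0.09,"dy": 0.28,"dz": 0.803},{"grip": 0.68,"dx": 0.09,"dy": 0.28,"dz": 0.803},{"grip": 0.68,"dx": 0.09,"dy": 0.28,"dz": 0.803},{"grip": 0.68,"dx": 0.09,"dy": 0.28,"dz": 0.803}]'

```text
invalid input at $.increments[0]: expected keys grip, dx, dy, dz, spin
```

play_rows --increments '[{"grip": 0.68,"dz": 0.125},{"grip": 0.68,"dz": 0.25},{"grip": 0.68,"dz": 0.25},{"grip": 0.68,"dz": 0.25}]' --newtons 15

```text
invalid input at $.increments[0]: expected keys grip, dx, dy, dz, spin
```

play_rows --increments '[{"grip": 0},{"grip": 0},{"grip": 0},{"grip": 0},{"grip": 0},{"grip": 0}]' --newtons 15

```text
invalid input at $.increments[0]: expected keys grip, dx, dy, dz, spin
```

play_rows --increments '[{"grip": 0.68,"dx": 0.09,"dy": 0.28,"dz": 0.803,"spin": 0},{"grip": 0.68,"dx": 0.09,"dy": 0.28,"dz": 0.803,"spin": 0},{"grip": 0.68,"dx": 0.09,"dy": 0.28,"dz": 0.803,"spin": 0},{"grip": 0.68,"dx": 0.09,"dy": 0.28,"dz": 0.803,"spin": 0},{"grip": 0.68,"dx": 0.09,"dy": 0.28,"dz": 0.803,"spin": 0}]'

```text
time_s: 2.05
tool_pos: [0.4921, -0.0053, 0.1127]
tool_rot: [-2.059, -2.367, 0.004]
ft_force: [-0.4, 0.3, 0.4]
finger_gap: 0.0601
grip_force: 0.0
```

play_rows --increments '[{"grip": 0.68,"dx": 0,"dy": 0,"dz": 0.125,"spin": 0},{"grip": 0.68,"dx": 0,"dy": 0,"dz": 0.25,"spin": 0},{"grip": 0.68,"dx": 0,"dy": 0,"dz": 0.25,"spin": 0},{"grip": 0.68,"dx": 0,"dy": 0,"dz": 0.25,"spin": 0}]' --newtons 15

```text
time_s: 2.45
tool_pos: [0.4932, -0.0052, 0.0666]
tool_rot: [2.06, 2.37, 0.001]
ft_force: [0.5, -0.2, -0.6]
finger_gap: 0.0601
grip_force: 0.0
```

play_rows --increments '[{"grip": 0,"dx": 0,"dy": 0,"dz": 0,"spin": 0},{"grip": 0,"dx": 0,"dy": 0,"dz": 0,"spin": 0},{"grip": 0,"dx": 0,"dy": 0,"dz": 0,"spin": 0},{"grip": 0,"dx": 0,"dy": 0,"dz": 0,"spin": 0},{"grip": 0,"dx": 0,"dy": 0,"dz": 0,"spin": 0},{"grip": 0,"dx": 0,"dy": 0,"dz": 0,"spin": 0}]' --newtons 15

```text
time_s: 3.05
tool_pos: [0.4932, -0.0044, 0.0656]
tool_rot: [2.059, 2.371, 0.001]
ft_force: [-0.7, -0.1, 5.3]
finger_gap: 0.0316
grip_force: 15.0
```

```bash
python3 - <<'E'
from h import *
plan([(.4925,-.005,.15,98.3),(.503,-.20,.15,101)])
E
```

```text
t 3.05 at [ 4.93200e-01 -4.40000e-03  6.56000e-02  9.80648e+01] tip 0.0406 gap 0.0316 F [-0.7 -0.1  5.3]
  dx,dy,dz,spin [-0.003, -0.004, -0.547, -0.004] rows 3
  dx,dy,dz,spin [-0.972, -0.089, -0.0, -0.045] rows 4
```

play_rows --increments '[{"grip": 0,"dx": 0,"dy": 0,"dz": -0.1,"spin": 0},{"grip": 0,"dx": 0,"dy": 0,"dz": -0.25,"spin": 0},{"grip": 0,"dx": 0,"dy": 0,"dz": -0.4,"spin": 0},{"grip": 0,"dx": 0,"dy": 0,"dz": -0.55,"spin": 0},{"grip": 0,"dx": 0,"dy": 0,"dz": -0.55,"spin": 0}]'

```text
time_s: 3.55
tool_pos: [0.4941, -0.0045, 0.1783]
tool_rot: [2.056, 2.368, 0.005]
ft_force: [-1.8, -0.2, -1.2]
finger_gap: 0.0317
grip_force: 15.0
```

play_rows --increments '[{"grip": 0,"dx": -0.15,"dy": -0.01,"dz": 0,"spin": -0.01},{"grip": 0,"dx": -0.35,"dy": -0.03,"dz": 0,"spin": -0.02},{"grip": 0,"dx": -0.55,"dy": -0.05,"dz": 0,"spin": -0.03},{"grip": 0,"dx": -0.75,"dy": -0.07,"dz": 0,"spin": -0.04},{"grip": 0,"dx": -0.9,"dy": -0.08,"dz": 0,"spin": -0.045},{"grip": 0,"dx": -0.97,"dy": -0.09,"dz": 0,"spin": -0.045},{"grip": 0,"dx": -0.97,"dy": -0.09,"dz": 0,"spin": -0.045}]'

```text
time_s: 4.25
tool_pos: [0.502, -0.1998, 0.1742]
tool_rot: [-2.005, -2.417, 0.0]
ft_force: [0.4, 0.4, -0.2]
finger_gap: 0.032
grip_force: 15.0
```

```bash
python3 - <<'E'
from h import *
d=wshot("w2");plan([])
cv2.imwrite("pics/w2.png",cv2.resize(d["pixels"][:,:,::-1],(800,600),interpolation=cv2.INTER_CUBIC))
E
```

```text
t 4.3 at [  0.5019  -0.1985   0.1744 100.7091] tip 0.1494 gap 0.0322 F [-0.4  0.2 -0.8]
```

View pics/w2.png

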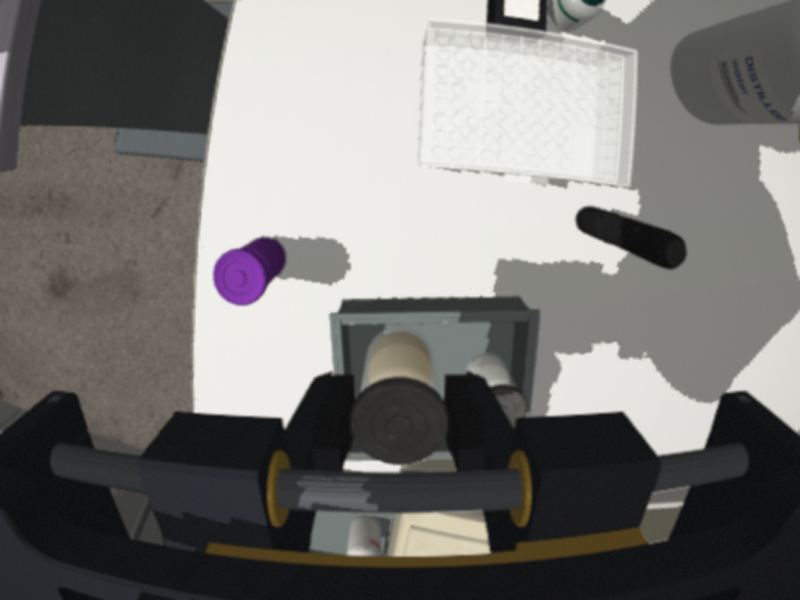

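```bash
python3 - <<'E'
from h import *
d=pickle.load(open("w2.pkl","rb"))
def P(n,z,*pts): print(n,*[np.round(wat(d,u*.64-.18,v*.64-.18,z)*1000).astype(int) for u,v in pts])
P("vbin",.04,(331,314),(540,311),(333,395))
P("stored floor near",.004,(489,355))
P("stored stop",.058,(510,402))
P("held",.1494+.018,(399,420))
P("purple",.058,(240,277));P("marker base",0,(587,217))
P("instr",0.0,(405,470)),P("instr",0.1,(398,530))
E
```

```text
vbin [ 464 -212] [ 585 -188] [ 472 -265]
stored floor near [ 572 -235]
stored stop [ 577 -241]
held [ 502 -197]
purple [ 413 -194]
marker base [ 617 -128]
instr [ 534 -346]
instr [ 523 -314]
```

```bash
python3 - <<'E'
from h import *
plan([(.504,-.271,.15,101),(.504,-.271,.055,101),(.504,-.271,.046,101)])
E
```

```text
t 4.3 at [  0.5019  -0.1985   0.1744 100.7091] tip 0.1494 gap 0.0322 F [-0.4  0.2 -0.8]
  dx,dy,dz,spin [-0.358, -0.057, -0.003, -0.005] rows 2
  dx,dy,dz,spin [0.0, 0.0, 0.475, -0.0] rows 2
  dx,dy,dz,spin [0.0, 0.0, 0.045, -0.0] rows 1
```

play_rows --increments '[{"grip": 0,"dx": -0.1,"dy": -0.015,"dz": 0,"spin": 0},{"grip": 0,"dx": -0.25,"dy": -0.04,"dz": 0,"spin": 0},{"grip": 0,"dx": -0.36,"dy": -0.057,"dz": 0,"spin": 0},{"grip": 0,"dx": -0.36,"dy": -0.057,"dz": 0,"spin": 0}]'

```text
time_s: 4.7
tool_pos: [0.5047, -0.2721, 0.1748]
tool_rot: [-2.004, -2.419, 0.0]
ft_force: [-0.1, 1.0, 0.5]
finger_gap: 0.0321
grip_force: 15.0
```

play_rows --increments '[{"grip": 0,"dx": 0,"dy": 0,"dz": 0.12,"spin": 0},{"grip": 0,"dx": 0,"dy": 0,"dz": 0.26,"spin": 0},{"grip": 0,"dx": 0,"dy": 0,"dz": 0.38,"spin": 0},{"grip": 0,"dx": 0,"dy": 0,"dz": 0.45,"spin": 0},{"grip": 0,"dx": 0,"dy": 0,"dz": 0.49,"spin": 0},{"grip": 0,"dx": 0,"dy": 0,"dz": 0.505,"spin": 0},{"grip": 0,"dx": 0,"dy": 0,"dz": 0.515,"spin": 0},{"grip": 0,"dx": 0,"dy": 0,"dz": 0.515,"spin": 0}]'

```text
time_s: 5.5
tool_pos: [0.5047, -0.2715, 0.0727]
tool_rot: [2.003, 2.42, 0.0]
ft_force: [0.6, -0.4, 0.4]
finger_gap: 0.0318
grip_force: 15.0
```

```bash
python3 - <<'E'
from h import *
plan([])
E
```

```text
t 5.5 at [ 5.047000e-01 -2.715000e-01  7.270000e-02  1.007758e+02] tip 0.0477 gap 0.0318 F [ 0.6 -0.4  0.4]
```

play_rows --increments '[{"grip": 0,"dx": 0,"dy": 0,"dz": 0.005,"spin": 0},{"grip": 0,"dx": 0,"dy": 0,"dz": 0.01,"spin": 0},{"grip": 0,"dx": 0,"dy": 0,"dz": 0.012,"spin": 0},{"grip": 0,"dx": 0,"dy": 0,"dz": 0.012,"spin": 0}]'

```text
time_s: 5.9
tool_pos: [0.5045, -0.2719, 0.0698]
tool_rot: [2.004, 2.42, -0.0]
ft_force: [0.4, 0.0, 0.7]
finger_gap: 0.0322
grip_force: 15.0
```

```bash
python3 - <<'E'
from h import *
plan([])
E
```

```text
t 5.9 at [ 5.045000e-01 -2.719000e-01  6.980000e-02  1.007499e+02] tip 0.0448 gap 0.0322 F [0.4 0.  0.7]
```

play_rows --increments '[{"grip": 0,"dx": 0,"dy": 0,"dz": 0.006,"spin": 0},{"grip": 0,"dx": 0,"dy": 0,"dz": 0.006,"spin": 0},{"grip": 0.48,"dx": 0,"dy": 0,"dz": 0.006,"spin": 0},{"grip": 0.48,"dx": 0,"dy": 0,"dz": 0.006,"spin": 0},{"grip": 0.48,"dx": 0,"dy": 0,"dz": 0.006,"spin": 0}]'

```text
time_s: 6.4
tool_pos: [0.5044, -0.2718, 0.0684]
tool_rot: [-2.003, -2.42, 0.0]
ft_force: [0.5, 0.2, -0.9]
finger_gap: 0.0426
grip_force: 0.0
```

play_rows --increments '[{"grip": 0.48,"dx": 0,"dy": 0,"dz": -0.1,"spin": 0},{"grip": 0.48,"dx": 0,"dy": 0,"dz": -0.3,"spin": 0},{"grip": 0.48,"dx": 0,"dy": 0,"dz": -0.525,"spin": 0},{"grip": 0.48,"dx": 0,"dy": 0,"dz": -0.525,"spin": 0}]'

```text
time_s: 6.8
tool_pos: [0.5061, -0.273, 0.179]
tool_rot: [1.997, 2.412, -0.0]
ft_force: [0.5, -0.3, -0.5]
finger_gap: 0.0421
grip_force: 0.0
```

```bash
python3 - <<'E'
from h import *
# go over left vial with view
plan([(.44,.10,.17,98),(.445,.18,.20,98)])
E
```

```text
t 6.8 at [  0.5061  -0.273    0.179  100.7674] tip 0.154 gap 0.0421 F [ 0.5 -0.3 -0.5]
  dx,dy,dz,spin [0.947, 0.012, -0.04, 0.023] rows 4
  dx,dy,dz,spin [0.947, -0.011, -0.04, 0.023] rows 4
  dx,dy,dz,spin [0.393, 0.08, -0.15, -0.0] rows 2
```

play_rows --increments '[{"grip": 0.68,"dx": 0.947,"dy": 0.012,"dz": -0.04,"spin": 0.023},{"grip": 0.68,"dx": 0.947,"dy": 0.012,"dz": -0.04,"spin": 0.023},{"grip": 0.68,"dx": 0.947,"dy": 0.012,"dz": -0.04,"spin": 0.023},{"grip": 0.68,"dx": 0.947,"dy": 0.012,"dz": -0.04,"spin": 0.023}]'

```text
time_s: 7.2
tool_pos: [0.4704, -0.083, 0.1811]
tool_rot: [-2.031, -2.395, 0.0]
ft_force: [0.5, -0.4, -0.4]
finger_gap: 0.0599
grip_force: 0.0
```

play_rows --increments '[{"grip": 0.68,"dx": 0.947,"dy": -0.011,"dz": -0.04,"spin": 0.023},{"grip": 0.68,"dx": 0.947,"dy": -0.011,"dz": -0.04,"spin": 0.023},{"grip": 0.68,"dx": 0.947,"dy": -0.011,"dz": -0.04,"spin": 0.023},{"grip": 0.68,"dx": 0.947,"dy": -0.011,"dz": -0.04,"spin": 0.023}]'

```text
time_s: 7.6
tool_pos: [0.4374, 0.1035, 0.1892]
tool_rot: [-2.06, -2.371, 0.0]
ft_force: [0.4, -0.1, -0.2]
finger_gap: 0.0599
grip_force: 0.0
```

play_rows --increments '[{"grip": 0.68,"dx": 0.393,"dy": 0.08,"dz": 0,"spin": 0},{"grip": 0.68,"dx": 0.393,"dy": 0.08,"dz": 0,"spin": 0},{"grip": 0.68,"dx": 0.393,"dy": 0.08,"dz": 0,"spin": 0},{"grip": 0.68,"dx": 0.393,"dy": 0.08,"dz": 0,"spin": 0}]'

```text
time_s: 8.0
tool_pos: [0.4431, 0.1814, 0.189]
tool_rot: [-2.059, -2.372, 0.002]
ft_force: [0.3, -0.3, 0.2]
finger_gap: 0.06
grip_force: 0.0
```

```bash
python3 - <<'E'
from h import *
d=wshot("w3");plan([(.445,.204,.09,98)])
cv2.imwrite("pics/w3.png",cv2.resize(d["pixels"][:,:,::-1],(800,600),interpolation=cv2.INTER_CUBIC))
E
```

```text
t 8.05 at [ 0.4432  0.1807  0.1891 97.9966] tip 0.1641 gap 0.0602 F [-0.2  0.2  0.8]
  dx,dy,dz,spin [0.114, 0.025, 0.371, -0.0] rows 2
```

View pics/w3.png

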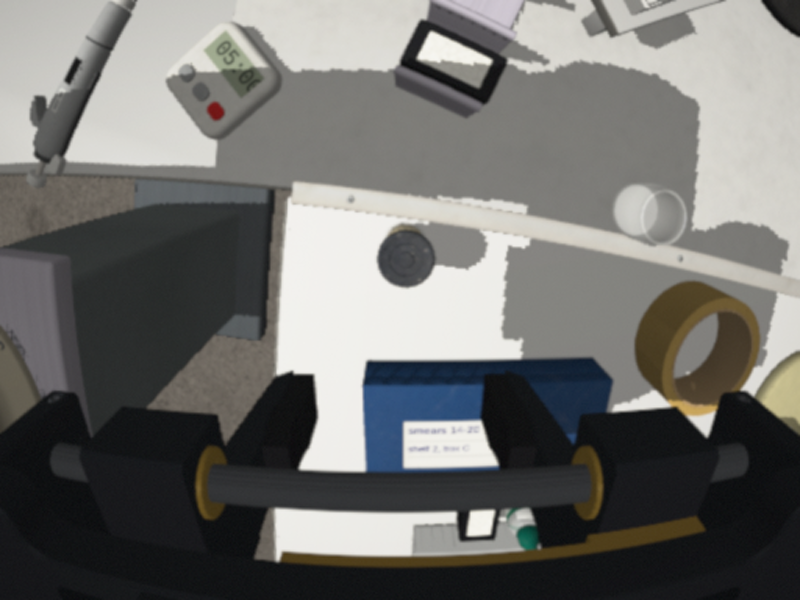

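```bash
python3 - <<'E'
from h import *
d=pickle.load(open("w3.pkl","rb"))
def W(z,u,v): return wat(d,u*.64-.18,v*.64-.18,z)
p=W(.058,406,258);print("vialL",p)
for z in (.03,.034):print([np.round(W(z,*q)*1000) for q in((418,20),(508,58),(490,103),(398,70))])
print("jar",W(.043,660,218), "strip",W(0,400,205))
plan([(*p,.09,98),(*p,.041,98)])
E
```

```text
vialL [0.44292823 0.20982747]
[array([430., 350.]), array([487., 336.]), array([480., 306.]), array([423., 317.])]
[array([430., 349.]), array([486., 335.]), array([479., 305.]), array([423., 316.])]
jar [0.6004303  0.25905383] strip [0.43641169 0.23289817]
t 8.05 at [ 0.4432  0.1807  0.1891 97.9966] tip 0.1641 gap 0.0602 F [-0.2  0.2  0.8]
  dx,dy,dz,spin [0.144, 0.019, 0.371, -0.0] rows 2
  dx,dy,dz,spin [0.0, 0.0, 0.245, -0.0] rows 1
```

play_rows --increments '[{"grip": 0.68,"dx": 0.136,"dy": 0.019,"dz": 0.2,"spin": 0},{"grip": 0.68,"dx": 0.136,"dy": 0.019,"dz": 0.37,"spin": 0},{"grip": 0.68,"dx": 0.136,"dy": 0.019,"dz": 0.37,"spin": 0},{"grip": 0.68,"dx": 0.136,"dy": 0.019,"dz": 0.5,"spin": 0},{"grip": 0.68,"dx": 0.136,"dy": 0.019,"dz": 0.616,"spin": 0},{"grip": 0.68,"dx": 0.136,"dy": 0.019,"dz": 0.616,"spin": 0},{"grip": 0.68,"dx": 0.136,"dy": 0.019,"dz": 0.616,"spin": 0}]'

```text
time_s: 8.75
tool_pos: [0.4442, 0.2081, 0.0677]
tool_rot: [2.062, 2.369, 0.001]
ft_force: [0.4, -0.2, 0.7]
finger_gap: 0.0599
grip_force: 0.0
```

play_rows --increments '[{"grip": 0,"dx": 0,"dy": 0,"dz": 0,"spin": 0},{"grip": 0,"dx": 0,"dy": 0,"dz": 0,"spin": 0},{"grip": 0,"dx": 0,"dy": 0,"dz": 0,"spin": 0},{"grip": 0,"dx": 0,"dy": 0,"dz": 0,"spin": 0},{"grip": 0,"dx": 0,"dy": 0,"dz": 0,"spin": 0},{"grip": 0,"dx": 0,"dy": 0,"dz": 0,"spin": 0}]' --newtons 15

```text
time_s: 9.35
tool_pos: [0.4435, 0.2088, 0.0668]
tool_rot: [2.061, 2.371, 0.001]
ft_force: [-1.4, -0.0, 6.1]
finger_gap: 0.0323
grip_force: 15.0
```

```bash
python3 - <<'E'
from h import *
# vial2 local (-22,22)
c,s_=np.cos(np.radians(11.2)),np.sin(np.radians(11.2))
p=np.array([.5345,-.251])+np.array([-22*c-22*s_,-22*s_+22*c])/1000;print(p)
plan([(.443,.208,.15,98),(*p,.16,101),(*p,.0445,101)])
E
```

```text
[ 0.50864583 -0.23369214]
t 9.35 at [4.43500e-01 2.08800e-01 6.68000e-02 9.80067e+01] tip 0.0418 gap 0.0323 F [-1.4 -0.   6.1]
  dx,dy,dz,spin [-0.004, -0.003, -0.541, 0.0] rows 3
  dx,dy,dz,spin [-0.744, 0.006, -0.017, -0.017] rows 3
  dx,dy,dz,spin [-0.744, -0.007, -0.017, -0.017] rows 3
  dx,dy,dz,spin [-0.744, -0.02, -0.017, -0.017] rows 3
  dx,dy,dz,spin [0.0, 0.0, 0.577, -0.0] rows 3
```

play_rows --increments '[{"grip": 0,"dx": 0,"dy": 0,"dz": -0.1,"spin": 0},{"grip": 0,"dx": 0,"dy": 0,"dz": -0.25,"spin": 0},{"grip": 0,"dx": 0,"dy": 0,"dz": -0.4,"spin": 0},{"grip": 0,"dx": 0,"dy": 0,"dz": -0.54,"spin": 0},{"grip": 0,"dx": -0.1,"dy": 0,"dz": -0.55,"spin": 0},{"grip": 0,"dx": -0.3,"dy": 0,"dz": -0.55,"spin": 0},{"grip": 0,"dx": -0.5,"dy": 0,"dz": -0.55,"spin": 0},{"grip": 0,"dx": -0.74,"dy": 0,"dz": -0.55,"spin": 0}]'

```text
time_s: 10.15
tool_pos: [0.4637, 0.0613, 0.1763]
tool_rot: [-2.059, -2.372, -0.0]
ft_force: [0.8, -0.1, -0.1]
finger_gap: 0.0321
grip_force: 15.0
```

play_rows --increments '[{"grip": 0,"dx": -0.2,"dy": 0,"dz": 0,"spin": 0},{"grip": 0,"dx": -0.4,"dy": 0,"dz": 0,"spin": 0},{"grip": 0,"dx": -0.6,"dy": 0,"dz": 0,"spin": -0.02},{"grip": 0,"dx": -0.75,"dy": 0,"dz": 0,"spin": -0.05},{"grip": 0,"dx": -0.75,"dy": 0,"dz": 0,"spin": -0.05}]'

```text
time_s: 10.65
tool_pos: [0.4853, -0.0893, 0.1761]
tool_rot: [2.002, 2.421, -0.001]
ft_force: [-0.1, -0.4, -0.5]
finger_gap: 0.0323
grip_force: 15.0
```

```bash
python3 - <<'E'
from h import *
plan([(.5086,-.2337,.16,101),(.5086,-.2337,.0465,101)])
E
```

```text
t 10.65 at [ 4.853000e-01 -8.930000e-02  1.761000e-01  1.008189e+02] tip 0.1511 gap 0.0323 F [-0.1 -0.4 -0.5]
  dx,dy,dz,spin [-0.731, -0.021, -0.045, -0.003] rows 3
  dx,dy,dz,spin [0.0, 0.0, 0.567, -0.0] rows 3
```

play_rows --increments '[{"grip": 0,"dx": -0.2,"dy": -0.005,"dz": 0,"spin": 0},{"grip": 0,"dx": -0.4,"dy": -0.01,"dz": 0,"spin": 0},{"grip": 0,"dx": -0.6,"dy": -0.02,"dz": 0,"spin": 0},{"grip": 0,"dx": -0.73,"dy": -0.02,"dz": 0,"spin": 0},{"grip": 0,"dx": -0.73,"dy": -0.02,"dz": 0,"spin": 0}]'

```text
time_s: 11.15
tool_pos: [0.509, -0.2323, 0.1758]
tool_rot: [-2.002, -2.421, 0.0]
ft_force: [-0.5, 1.1, -0.1]
finger_gap: 0.032
grip_force: 15.0
```

play_rows --increments '[{"grip": 0,"dx": 0,"dy": 0,"dz": 0.12,"spin": 0},{"grip": 0,"dx": 0,"dy": 0,"dz": 0.26,"spin": 0},{"grip": 0,"dx": 0,"dy": 0,"dz": 0.38,"spin": 0},{"grip": 0,"dx": 0,"dy": 0,"dz": 0.46,"spin": 0},{"grip": 0,"dx": 0,"dy": 0,"dz": 0.5,"spin": 0},{"grip": 0,"dx": 0,"dy": 0,"dz": 0.515,"spin": 0},{"grip": 0,"dx": 0,"dy": 0,"dz": 0.525,"spin": 0},{"grip": 0,"dx": 0,"dy": 0,"dz": 0.525,"spin": 0}]'

```text
time_s: 11.95
tool_pos: [0.509, -0.2303, 0.0719]
tool_rot: [1.998, 2.424, 0.0]
ft_force: [-0.1, 0.1, 0.4]
finger_gap: 0.0318
grip_force: 15.0
```

```bash
python3 - <<'E'
from h import *
plan([(.5086,-.2337,.0445,101)])
E
```

```text
t 11.95 at [ 5.090000e-01 -2.303000e-01  7.190000e-02  1.010083e+02] tip 0.0469 gap 0.0318 F [-0.1  0.1  0.4]
  dx,dy,dz,spin [-0.016, -0.005, 0.012, 0.0] rows 1
```

play_rows --increments '[{"grip": 0,"dx": -0.012,"dy": 0,"dz": 0.006,"spin": 0},{"grip": 0,"dx": -0.012,"dy": 0,"dz": 0.012,"spin": 0},{"grip": 0,"dx": -0.012,"dy": 0,"dz": 0.012,"spin": 0},{"grip": 0.48,"dx": -0.012,"dy": 0,"dz": 0.012,"spin": 0},{"grip": 0.48,"dx": -0.012,"dy": 0,"dz": 0.012,"spin": 0},{"grip": 0.48,"dx": -0.012,"dy": 0,"dz": 0.012,"spin": 0}]'

```text
time_s: 12.55
tool_pos: [0.5092, -0.2329, 0.0689]
tool_rot: [1.999, 2.424, 0.0]
ft_force: [0.2, -0.3, -0.9]
finger_gap: 0.0422
grip_force: 0.0
```

play_rows --increments '[{"grip": 0.48,"dx": 0,"dy": 0,"dz": -0.1,"spin": 0},{"grip": 0.48,"dx": 0,"dy": 0,"dz": -0.3,"spin": 0},{"grip": 0.48,"dx": 0,"dy": 0,"dz": -0.52,"spin": 0},{"grip": 0.48,"dx": 0,"dy": 0,"dz": -0.52,"spin": 0}]'

```text
time_s: 12.95
tool_pos: [0.5109, -0.2339, 0.1782]
tool_rot: [1.992, 2.417, 0.001]
ft_force: [0.1, -0.0, -0.5]
finger_gap: 0.0424
grip_force: 0.0
```

```bash
python3 - <<'E'
from h import *
d=wshot("w4")
plan([(.555,.003,.15,125),(.564,.006,.11,125),(.564,.006,.034,125)])
E
```

```text
t 13.0 at [  0.51    -0.2333   0.1752 101.0009] tip 0.1502 gap 0.0421 F [-0.6 -0.1 -0.5]
  dx,dy,dz,spin [0.558, 0.223, 0.001, -0.2] rows 3
  dx,dy,dz,spin [0.5, 0.334, 0.001, -0.2] rows 3
  dx,dy,dz,spin [-0.014, 0.045, 0.2, -0.0] rows 1
  dx,dy,dz,spin [0.0, 0.0, 0.38, -0.0] rows 2
```

play_rows --increments '[{"grip": 0.5,"dx": 0.56,"dy": 0.223,"dz": 0,"spin": -0.2},{"grip": 0.5,"dx": 0.56,"dy": 0.223,"dz": 0,"spin": -0.2},{"grip": 0.5,"dx": 0.56,"dy": 0.223,"dz": 0,"spin": -0.2},{"grip": 0.5,"dx": 0.56,"dy": 0.223,"dz": 0,"spin": -0.2}]'

```text
time_s: 13.4
tool_pos: [0.5313, -0.1117, 0.1716]
tool_rot: [-1.728, -2.62, 0.0]
ft_force: [-1.0, -0.1, 0.0]
finger_gap: 0.0439
grip_force: 0.0
```

play_rows --increments '[{"grip": 0.5,"dx": 0.49,"dy": 0.34,"dz": 0,"spin": -0.2},{"grip": 0.5,"dx": 0.49,"dy": 0.34,"dz": 0,"spin": -0.2},{"grip": 0.5,"dx": 0.49,"dy": 0.34,"dz": 0,"spin": -0.2},{"grip": 0.5,"dx": 0.49,"dy": 0.34,"dz": 0,"spin": -0.2},{"grip": 0.5,"dx": 0.49,"dy": 0.34,"dz": 0,"spin": -0.2}]'

```text
time_s: 13.9
tool_pos: [0.5558, 0.0014, 0.1721]
tool_rot: [-1.451, -2.785, 0.001]
ft_force: [-0.9, 0.0, -0.4]
finger_gap: 0.0439
grip_force: 0.0
```

```bash
python3 - <<'E'
from h import *
d=wshot("w5");plan([])
def green(px):
    h=cv2.cvtColor(px,cv2.COLOR_RGB2HSV);m=cv2.inRange(h,(68,90,20),(95,255,200))
    n,l,s,c=cv2.connectedComponentsWithStats(m);return [(s[i,4],*np.round(c[i],1)) for i in np.argsort(-s[1:,4])[:4]+1 if s[i,4]>4]
for n in("w1","w3","w5"):
    q=pickle.load(open(n+".pkl","rb"));
    for a,u,v in green(q["pixels"]): print(n,a,u,v,[np.round(wat(q,u,v,z)*1000) for z in(.06,.07)])
for n in("top","scene"):
    q=pickle.load(open(n+".pkl","rb"))
    for a,u,v in green(q["pixels"]): print(n,a,u,v,[np.round(at(q,u,v,z)*1000) for z in(.06,.07)])
E
```

```text
t 13.95 at [5.558000e-01 9.000000e-04 1.723000e-01 1.249131e+02] tip 0.1473 gap 0.0439 F [ 0.1 -0.2  0.6]
w1 259 504.3 249.4 [array([885., -92.]), array([871., -88.])]
w1 142 365.9 161.9 [array([569.,   4.]), array([565.,   6.])]
w3 176 338.2 343.5 [array([569.,  11.]), array([563.,  21.])]
w3 7 327.7 326.4 [array([547.,  39.]), array([542.,  48.])]
w5 319 271.9 208.7 [array([570.,   5.]), array([567.,   8.])]
top 59 54.3 75.4 [array([828., 634.]), array([823., 629.])]
top 5 252.0 164.0 [array([571.,   2.]), array([568.,   2.])]
scene 47 196.7 59.5 [array([1222., 1054.]), array([1197., 1028.])]
scene 14 281.1 165.1 [array([564.,  -3.]), array([548., -13.])]
scene 7 130.0 73.0 [array([ 837., 1119.]), array([ 818., 1092.])]
```

```bash
python3 - <<'E'
from h import *
plan([(.5695,.005,.10,125),(.5695,.005,.0345,125)])
E
```

```text
t 13.95 at [5.558000e-01 9.000000e-04 1.723000e-01 1.249131e+02] tip 0.1473 gap 0.0439 F [ 0.1 -0.2  0.6]
  dx,dy,dz,spin [-0.023, 0.068, 0.236, -0.001] rows 1
  dx,dy,dz,spin [0.0, 0.0, 0.328, -0.0] rows 2
```

play_rows --increments '[{"grip": 0.43,"dx": -0.023,"dy": 0.068,"dz": 0.1,"spin": 0},{"grip": 0.43,"dx": -0.023,"dy": 0.068,"dz": 0.236,"spin": 0},{"grip": 0.43,"dx": -0.023,"dy": 0.068,"dz": 0.236,"spin": 0},{"grip": 0.43,"dx": -0.023,"dy": 0.068,"dz": 0.36,"spin": 0},{"grip": 0.43,"dx": -0.023,"dy": 0.068,"dz": 0.48,"spin": 0},{"grip": 0.43,"dx": -0.023,"dy": 0.068,"dz": 0.56,"spin": 0},{"grip": 0.43,"dx": -0.023,"dy": 0.068,"dz": 0.56,"spin": 0}]'

```text
time_s: 14.65
tool_pos: [0.569, 0.0054, 0.0601]
tool_rot: [-1.451, -2.783, 0.002]
ft_force: [-0.4, 0.1, -0.0]
finger_gap: 0.0381
grip_force: 0.0
```

play_rows --increments '[{"grip": 0,"dx": 0,"dy": 0,"dz": 0,"spin": 0},{"grip": 0,"dx": 0,"dy": 0,"dz": 0,"spin": 0},{"grip": 0,"dx": 0,"dy": 0,"dz": 0,"spin": 0},{"grip": 0,"dx": 0,"dy": 0,"dz": 0,"spin": 0},{"grip": 0,"dx": 0,"dy": 0,"dz": 0,"spin": 0},{"grip": 0,"dx": 0,"dy": 0,"dz": 0,"spin": 0}]' --newtons 15

```text
time_s: 15.25
tool_pos: [0.5704, 0.0061, 0.0623]
tool_rot: [1.449, 2.784, 0.0]
ft_force: [-0.5, -2.6, 7.2]
finger_gap: 0.0259
grip_force: 15.0
```

```bash
python3 - <<'E'
from h import *
plan([])
E
```

```text
t 15.25 at [5.704000e-01 6.100000e-03 6.230000e-02 1.250043e+02] tip 0.0373 gap 0.0259 F [-0.5 -2.6  7.2]
```

```bash
python3 - <<'E'
from h import *
plan([(.5695,.005,.15,125),(.452,-.408,.15,181),(.452,-.408,.0415,181)])
E
```

```text
t 15.25 at [5.704000e-01 6.100000e-03 6.230000e-02 1.250043e+02] tip 0.0373 gap 0.0259 F [-0.5 -2.6  7.2]
  dx,dy,dz,spin [-0.002, -0.007, -0.563, 0.0] rows 3
  dx,dy,dz,spin [-0.452, -0.555, -0.0, -0.311] rows 3
  dx,dy,dz,spin [-0.25, -0.671, -0.0, -0.311] rows 3
  dx,dy,dz,spin [-0.022, -0.715, -0.0, -0.311] rows 3
  dx,dy,dz,spin [-0.0, 0.0, 0.542, -0.0] rows 3
```

play_rows --increments '[{"grip": 0,"dx": 0,"dy": 0,"dz": -0.1,"spin": 0},{"grip": 0,"dx": 0,"dy": 0,"dz": -0.25,"spin": 0},{"grip": 0,"dx": 0,"dy": 0,"dz": -0.4,"spin": 0},{"grip": 0,"dx": 0,"dy": 0,"dz": -0.57,"spin": 0},{"grip": 0,"dx": 0,"dy": 0,"dz": -0.57,"spin": 0}]'

```text
time_s: 15.75
tool_pos: [0.5712, 0.0064, 0.1796]
tool_rot: [1.447, 2.78, 0.004]
ft_force: [0.6, -0.1, -0.6]
finger_gap: 0.0253
grip_force: 15.0
```

play_rows --increments '[{"grip": 0,"dx": -0.1,"dy": -0.12,"dz": 0,"spin": -0.08},{"grip": 0,"dx": -0.22,"dy": -0.28,"dz": 0,"spin": -0.16},{"grip": 0,"dx": -0.34,"dy": -0.42,"dz": 0,"spin": -0.24},{"grip": 0,"dx": -0.45,"dy": -0.555,"dz": 0,"spin": -0.31}]'

```text
time_s: 16.15
tool_pos: [0.5296, -0.1321, 0.1745]
tool_rot: [-0.976, -2.985, -0.0]
ft_force: [0.6, -0.2, -0.5]
finger_gap: 0.0255
grip_force: 15.0
```

play_rows --increments '[{"grip": 0,"dx": -0.06,"dy": -0.17,"dz": 0,"spin": -0.08},{"grip": 0,"dx": -0.12,"dy": -0.34,"dz": 0,"spin": -0.16},{"grip": 0,"dx": -0.18,"dy": -0.51,"dz": 0,"spin": -0.24},{"grip": 0,"dx": -0.25,"dy": -0.67,"dz": 0,"spin": -0.31}]'

```text
time_s: 16.55
tool_pos: [0.4902, -0.2696, 0.1745]
tool_rot: [-0.481, -3.104, -0.001]
ft_force: [0.3, 0.2, -0.3]
finger_gap: 0.0259
grip_force: 15.0
```

play_rows --increments '[{"grip": 0,"dx": -0.006,"dy": -0.18,"dz": 0,"spin": -0.08},{"grip": 0,"dx": -0.012,"dy": -0.36,"dz": 0,"spin": -0.16},{"grip": 0,"dx": -0.018,"dy": -0.54,"dz": 0,"spin": -0.24},{"grip": 0,"dx": -0.022,"dy": -0.66,"dz": 0,"spin": -0.31},{"grip": 0,"dx": -0.022,"dy": -0.715,"dz": 0,"spin": -0.31},{"grip": 0,"dx": -0.022,"dy": -0.715,"dz": 0,"spin": -0.31}]'

```text
time_s: 17.15
tool_pos: [0.4511, -0.4065, 0.1743]
tool_rot: [0.016, -3.141, -0.001]
ft_force: [-0.4, 0.1, 0.1]
finger_gap: 0.0255
grip_force: 15.0
```

```bash
python3 - <<'E'
from h import *
d=wshot("w6");plan([(.452,-.408,.0425,181)])
cv2.imwrite("pics/w6.png",cv2.resize(d["pixels"][:,:,::-1],(800,600),interpolation=cv2.INTER_CUBIC))
E
```

```text
t 17.2 at [ 4.515000e-01 -4.054000e-01  1.745000e-01 -1.793269e+02] tip 0.1495 gap 0.0257 F [-0.7  1.1 -0.5]
  dx,dy,dz,spin [-0.0, -0.002, 0.076, -0.858] rows 7
  dx,dy,dz,spin [0.001, -0.001, 0.076, -0.858] rows 7
  dx,dy,dz,spin [0.002, 0.0, 0.076, -0.858] rows 7
  dx,dy,dz,spin [0.001, 0.002, 0.076, -0.858] rows 7
  dx,dy,dz,spin [-0.001, 0.002, 0.076, -0.858] rows 7
  dx,dy,dz,spin [-0.002, 0.001, 0.076, -0.858] rows 7
  dx,dy,dz,spin [-0.002, -0.001, 0.076, -0.858] rows 7
```

View pics/w6.png

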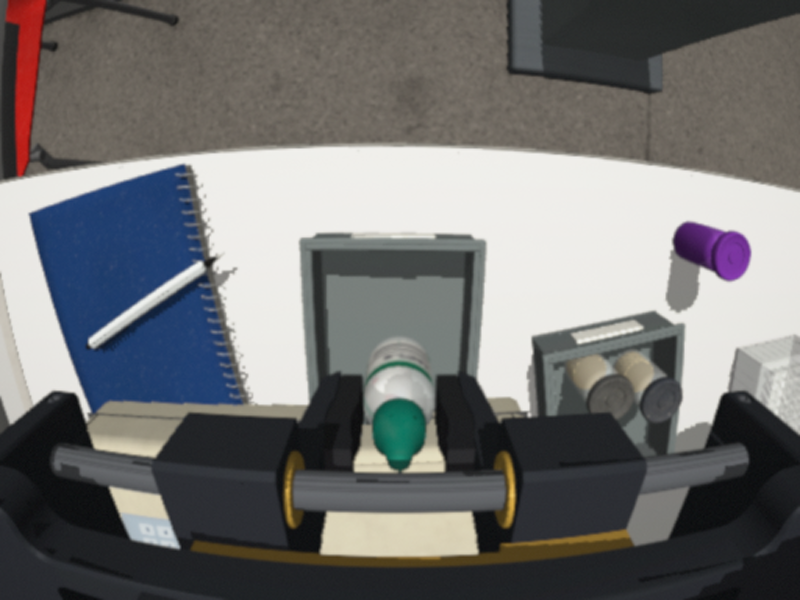

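play_rows --increments '[{"grip": 0,"dx": 0,"dy": -0.013,"dz": 0.12,"spin": 0},{"grip": 0,"dx": 0,"dy": -0.013,"dz": 0.26,"spin": 0},{"grip": 0,"dx": 0,"dy": -0.013,"dz": 0.38,"spin": 0},{"grip": 0,"dx": 0,"dy": -0.013,"dz": 0.46,"spin": 0},{"grip": 0,"dx": 0,"dy": -0.013,"dz": 0.51,"spin": 0},{"grip": 0,"dx": 0,"dy": -0.013,"dz": 0.53,"spin": 0},{"grip": 0,"dx": 0,"dy": -0.013,"dz": 0.535,"spin": 0},{"grip": 0,"dx": 0,"dy": -0.013,"dz": 0.535,"spin": 0}]'

```text
time_s: 18.0
tool_pos: [0.452, -0.4085, 0.0686]
tool_rot: [-0.022, 3.141, -0.001]
ft_force: [-0.4, -0.0, 0.7]
finger_gap: 0.0256
grip_force: 15.0
```

play_rows --increments '[{"grip": 0,"dx": 0,"dy": 0,"dz": 0.003,"spin": 0},{"grip": 0,"dx": 0,"dy": 0,"dz": 0.006,"spin": 0},{"grip": 0,"dx": 0,"dy": 0,"dz": 0.006,"spin": 0}]'

```text
time_s: 18.3
tool_pos: [0.4517, -0.4086, 0.067]
tool_rot: [-0.022, 3.141, -0.0]
ft_force: [0.3, 0.0, 0.5]
finger_gap: 0.0258
grip_force: 15.0
```

play_rows --increments '[{"grip": 0,"dx": 0,"dy": 0,"dz": 0.004,"spin": 0},{"grip": 0,"dx": 0,"dy": 0,"dz": 0.007,"spin": 0},{"grip": 0,"dx": 0,"dy": 0,"dz": 0.007,"spin": 0}]'

```text
time_s: 18.6
tool_pos: [0.4518, -0.4087, 0.0663]
tool_rot: [-0.022, 3.141, -0.002]
ft_force: [-2.2, 0.8, 7.4]
finger_gap: 0.0257
grip_force: 15.0
```

play_rows --increments '[{"grip": 0,"dx": 0,"dy": 0,"dz": 0.004,"spin": 0},{"grip": 0,"dx": 0,"dy": 0,"dz": 0.004,"spin": 0}]'

```text
time_s: 18.8
tool_pos: [0.4519, -0.4088, 0.0663]
tool_rot: [-0.022, 3.14, -0.002]
ft_force: [-2.3, 3.0, 13.1]
finger_gap: 0.0256
grip_force: 15.0
```

play_rows --increments '[{"grip": 0,"dx": 0,"dy": 0,"dz": -0.006,"spin": 0},{"grip": 0,"dx": 0,"dy": 0,"dz": -0.006,"spin": 0},{"grip": 0.48,"dx": 0,"dy": 0,"dz": -0.006,"spin": 0},{"grip": 0.48,"dx": 0,"dy": 0,"dz": -0.006,"spin": 0},{"grip": 0.48,"dx": 0,"dy": 0,"dz": -0.006,"spin": 0},{"grip": 0.48,"dx": 0,"dy": 0,"dz": -0.1,"spin": 0},{"grip": 0.48,"dx": 0,"dy": 0,"dz": -0.3,"spin": 0},{"grip": 0.48,"dx": 0,"dy": 0,"dz": -0.53,"spin": 0}]'

```text
time_s: 19.6
tool_pos: [0.4512, -0.4081, 0.1704]
tool_rot: [0.022, -3.139, -0.004]
ft_force: [0.3, -0.3, 0.3]
finger_gap: 0.0424
grip_force: 0.0
```

```bash
python3 - <<'E'
from h import *
d=wshot("w7")
from cell import observe
s=observe();print(s["tool_pos"],psi(s))
plan([(.53,-.05,.17,98.3)],[*s["tool_pos"][:2],s["tool_pos"][2]-.025,180.7])
E
```

```text
[ 0.45300348 -0.41018932  0.17935881] -179.18748026454983
  dx,dy,dz,spin [-0.203, 0.898, -0.039, 0.687] rows 5
  dx,dy,dz,spin [0.438, 0.81, -0.039, 0.687] rows 5
```

play_rows --increments '[{"grip": 0.7,"dx": -0.2,"dy": 0.9,"dz": -0.04,"spin": 0.687},{"grip": 0.7,"dx": -0.2,"dy": 0.9,"dz": -0.04,"spin": 0.687},{"grip": 0.7,"dx": -0.2,"dy": 0.9,"dz": -0.04,"spin": 0.687},{"grip": 0.7,"dx": -0.2,"dy": 0.9,"dz": -0.04,"spin": 0.687},{"grip": 0.7,"dx": -0.2,"dy": 0.9,"dz": -0.04,"spin": 0.687}]'

```text
time_s: 20.15
tool_pos: [0.4896, -0.2239, 0.1787]
tool_rot: [-1.088, -2.947, -0.001]
ft_force: [-0.2, -1.3, 0.6]
finger_gap: 0.0617
grip_force: 0.0
```

play_rows --increments '[{"grip": 0.7,"dx": 0.438,"dy": 0.81,"dz": -0.04,"spin": 0.687},{"grip": 0.7,"dx": 0.438,"dy": 0.81,"dz": -0.04,"spin": 0.687},{"grip": 0.7,"dx": 0.438,"dy": 0.81,"dz": -0.04,"spin": 0.687},{"grip": 0.7,"dx": 0.438,"dy": 0.81,"dz": -0.04,"spin": 0.687},{"grip": 0.7,"dx": 0.438,"dy": 0.81,"dz": -0.04,"spin": 0.687},{"grip": 0.7,"dx": 0.438,"dy": 0.81,"dz": -0.04,"spin": 0.687}]'

```text
time_s: 20.75
tool_pos: [0.5276, -0.0466, 0.1864]
tool_rot: [-2.053, -2.378, 0.0]
ft_force: [-0.4, 0.4, 0.1]
finger_gap: 0.0618
grip_force: 0.0
```

```bash
python3 - <<'E'
from h import *
d=wshot("w8");plan([])
g=d["pixels"].max(2)
# dark blob near expected case
T=wT(d)
def proj(p):
    q=np.linalg.inv(T)@[*p,1];r=np.arctan2(np.hypot(q[0],q[1]),q[2]);n=np.hypot(q[0],q[1]);K=d["K"];return K[0,0]*r*q[0]/n+K[0,2],K[1,1]*r*q[1]/n+K[1,2]
e=proj((.534,.0015,.03));print("exp",e)
u,v=map(int,e);print(g[v-45:v+45:3,u-45:u+45:3])
E
```

```text
t 20.8 at [ 5.27500e-01 -4.76000e-02  1.86300e-01  9.84331e+01] tip 0.1613 gap 0.0616 F [-0.2  0.4  0.2]
exp (np.float64(269.3560347531256), np.float64(140.063308782199))
[[122 121 120 120 120 120 120 117 120 119 119 118 118 117 117 117 118 117
  116 116 116 117 116 117 115 115 116 117 117 116]
 [121 120 117 118 119 119 119 118 118 116 117 117 116 114 115 116 117 116
  117 118 119 118 118 116 114 117 117 118 118 115]
 [118 116 113 131 110 110 108 114 109 109 107  98  97 100 100  99  97  98
  102 114 115 113 112 112 110 112 110 113 113 112]
 [231 225 219 235 233 232 222 227 234 234 225 140 125 122 121 118 115 112
  108 125 132 132 133 133 133 157 223 217 163 181]
 [236 236 236 236 235 236 236 236 236 236 235 231 230 229 229 229 229 227
  209 169 165 221 212 162 181 221 233 234 234 234]
 [236 236 236 236 236 236 236 236 236 236 234 166 145 146 148 156 182 186
  190 194 200 209 226 232 234 233 225 234 234 234]
 [237 237 236 236 236 236 236 236 236 236 230  46  34  34  35  34  33  34
   30  32  32  35 109 134 154 163 133 199 234 234]
 [236 236 236 236 236 236 236 236 236 236 230  46  34 
[... 2121 characters left out ...]
 33  30  31  32  29  30
   30  28  31 104 203 233 225 219 222 235 235 234]
 [181 182 161 157 152 130 159 184 134 125 148  80  58  51  50  56  51  39
   40  41  40  87 135 165 196 174 135 173 188 159]
 [164 164 164 161 165 164 160 173 167 153 165 165 161 164 164 162 161 163
  162 162 162 162 162 161 163 160 161 161 161 163]
 [169 169 169 169 169 168 168 168 168 163 169 168 168 168 168 169 168 167
  168 168 168 167 168 168 168 168 168 166 167 167]
 [204 205 204 205 204 201 205 206 207 206 205 206 205 206 205 205 205 205
  205 205 204 204 205 204 206 210 210 207 207 207]
 [221 221 220 219 218 218 217 217 218 218 218 218 219 219 220 219 218 219
  219 218 218 219 218 218 218 217 217 216 217 217]]
```

```bash
cat >> h.py <<'E'
def caserect(d,u0,v0,R,z,thr=75):
    g=d["pixels"].max(2);m=np.zeros_like(g);m[v0-R:v0+R,u0-R:u0+R]=(g[v0-R:v0+R,u0-R:u0+R]<thr)*255
    cs,_=cv2.findContours(m,cv2.RETR_EXTERNAL,cv2.CHAIN_APPROX_NONE);c=max(cs,key=cv2.contourArea)[:,0,:]
    w=np.array([wat(d,u,v,z) for u,v in c])*1000
    (cx,cy),(a,b),t=cv2.minAreaRect(w.astype(np.float32));return (round(cx,1),round(cy,1)),(round(a,1),round(b,1)),round(t,1)
E
python3 - <<'E'
from h import *
d=pickle.load(open("w8.pkl","rb"))
print(caserect(d,272,140,34,.03))
plan([(.534,.0015,.10,98.3),(.534,.0015,.007,98.3)])
E
```

```text
((536.9, 1.0), (30.2, 56.1), 7.4)
t 20.8 at [ 5.27500e-01 -4.76000e-02  1.86300e-01  9.84331e+01] tip 0.1613 gap 0.0616 F [-0.2  0.4  0.2]
  dx,dy,dz,spin [0.238, 0.068, 0.307, 0.002] rows 2
  dx,dy,dz,spin [0.0, 0.0, 0.465, -0.0] rows 2
```

play_rows --increments '[{"grip": 0.7,"dx": 0.234,"dy": 0.08,"dz": 0.15,"spin": 0.005},{"grip": 0.7,"dx": 0.234,"dy": 0.08,"dz": 0.3,"spin": 0.005},{"grip": 0.7,"dx": 0.234,"dy": 0.08,"dz": 0.3,"spin": 0.005},{"grip": 0.7,"dx": 0.234,"dy": 0.08,"dz": 0.45,"spin": 0.005},{"grip": 0.7,"dx": 0.234,"dy": 0.08,"dz": 0.6,"spin": 0.005},{"grip": 0.7,"dx": 0.234,"dy": 0.08,"dz": 0.72,"spin": 0.005},{"grip": 0.7,"dx": 0.234,"dy": 0.08,"dz": 0.765,"spin": 0.005},{"grip": 0.7,"dx": 0.234,"dy": 0.08,"dz": 0.765,"spin": 0.005}]'

```text
time_s: 21.6
tool_pos: [0.5367, -0.0003, 0.0337]
tool_rot: [-2.06, -2.371, 0.001]
ft_force: [-0.1, -1.0, 0.4]
finger_gap: 0.0614
grip_force: 0.0
```

play_rows --increments '[{"grip": 0,"dx": 0,"dy": 0,"dz": 0,"spin": 0},{"grip": 0,"dx": 0,"dy": 0,"dz": 0,"spin": 0},{"grip": 0,"dx": 0,"dy": 0,"dz": 0,"spin": 0},{"grip": 0,"dx": 0,"dy": 0,"dz": 0,"spin": 0},{"grip": 0,"dx": 0,"dy": 0,"dz": 0,"spin": 0},{"grip": 0,"dx": 0,"dy": 0,"dz": 0,"spin": 0}]' --newtons 20

```text
time_s: 22.2
tool_pos: [0.5368, 0.0008, 0.0342]
tool_rot: [2.059, 2.372, 0.001]
ft_force: [-0.5, 0.1, 5.8]
finger_gap: 0.032
grip_force: 20.0
```

```bash
python3 - <<'E'
from h import *
plan([(.5365,.001,.10,98),(.435,.20,.10,76)])
E
```

```text
t 22.2 at [5.36800e-01 8.00000e-04 3.42000e-02 9.80718e+01] tip 0.0092 gap 0.032 F [-0.5  0.1  5.8]
  dx,dy,dz,spin [0.001, -0.001, -0.454, 0.001] rows 2
  dx,dy,dz,spin [0.528, -0.182, -0.0, 0.183] rows 3
  dx,dy,dz,spin [0.484, -0.279, -0.0, 0.183] rows 3
```

```bash
python3 - <<'E'
from h import *
plan([(.5365,.001,.10,98),(.445,.183,.10,188),(.445,.183,.011,188)])
E
```

```text
t 22.2 at [5.36800e-01 8.00000e-04 3.42000e-02 9.80718e+01] tip 0.0092 gap 0.032 F [-0.5  0.1  5.8]
  dx,dy,dz,spin [0.001, -0.001, -0.454, 0.001] rows 2
  dx,dy,dz,spin [0.482, -0.163, -0.0, -0.75] rows 6
  dx,dy,dz,spin [0.457, 0.226, -0.0, -0.75] rows 6
  dx,dy,dz,spin [-0.0, 0.0, 0.445, -0.0] rows 2
```

play_rows --increments '[{"grip": 0,"dx": 0,"dy": 0,"dz": -0.08,"spin": 0},{"grip": 0,"dx": 0,"dy": 0,"dz": -0.2,"spin": 0},{"grip": 0,"dx": 0,"dy": 0,"dz": -0.35,"spin": 0},{"grip": 0,"dx": 0,"dy": 0,"dz": -0.46,"spin": 0},{"grip": 0,"dx": 0,"dy": 0,"dz": -0.46,"spin": 0}]'

```text
time_s: 22.7
tool_pos: [0.5375, 0.0006, 0.128]
tool_rot: [2.057, 2.369, 0.004]
ft_force: [-0.1, 0.3, -1.1]
finger_gap: 0.0318
grip_force: 20.0
```

play_rows --increments '[{"grip": 0,"dx": 0.1,"dy": -0.03,"dz": 0,"spin": -0.1},{"grip": 0,"dx": 0.2,"dy": -0.06,"dz": 0,"spin": -0.22},{"grip": 0,"dx": 0.3,"dy": -0.1,"dz": 0,"spin": -0.36},{"grip": 0,"dx": 0.4,"dy": -0.13,"dz": 0,"spin": -0.5},{"grip": 0,"dx": 0.48,"dy": -0.163,"dz": 0,"spin": -0.63},{"grip": 0,"dx": 0.48,"dy": -0.163,"dz": 0,"spin": -0.75}]'

```text
time_s: 23.3
tool_pos: [0.489, 0.0928, 0.1242]
tool_rot: [-0.983, -2.98, 0.001]
ft_force: [0.2, -0.1, -0.8]
finger_gap: 0.0316
grip_force: 20.0
```

play_rows --increments '[{"grip": 0,"dx": 0.1,"dy": 0.05,"dz": 0,"spin": -0.12},{"grip": 0,"dx": 0.2,"dy": 0.1,"dz": 0,"spin": -0.25},{"grip": 0,"dx": 0.3,"dy": 0.15,"dz": 0,"spin": -0.38},{"grip": 0,"dx": 0.4,"dy": 0.2,"dz": 0,"spin": -0.51},{"grip": 0,"dx": 0.457,"dy": 0.226,"dz": 0,"spin": -0.64},{"grip": 0,"dx": 0.457,"dy": 0.226,"dz": 0,"spin": -0.75},{"grip": 0,"dx": 0.457,"dy": 0.226,"dz": 0,"spin": -0.75}]'

```text
time_s: 24.0
tool_pos: [0.4442, 0.1826, 0.1245]
tool_rot: [0.223, -3.132, 0.0]
ft_force: [0.7, -0.1, -0.8]
finger_gap: 0.0319
grip_force: 20.0
```

```bash
python3 - <<'E'
from h import *
from cell import observe
s=observe();print(s["tool_pos"],psi(s)%360,s["finger_gap"])
p=s["tool_pos"];plan([(.445,.183,.012,188)],[p[0],p[1],p[2]-.025,psi(s)%360])
E
```

```text
[0.44423629 0.18255409 0.12446534] 188.16006647507248 0.03190665400440496
  dx,dy,dz,spin [-0.004, 0.002, 0.437, 0.003] rows 2
```

play_rows --increments '[{"grip": 0,"dx": 0,"dy": 0,"dz": 0.12,"spin": 0},{"grip": 0,"dx": 0,"dy": 0,"dz": 0.26,"spin": 0},{"grip": 0,"dx": 0,"dy": 0,"dz": 0.37,"spin": 0},{"grip": 0,"dx": 0,"dy": 0,"dz": 0.42,"spin": 0},{"grip": 0,"dx": 0,"dy": 0,"dz": 0.44,"spin": 0},{"grip": 0,"dx": 0,"dy": 0,"dz": 0.445,"spin": 0},{"grip": 0,"dx": 0,"dy": 0,"dz": 0.445,"spin": 0}]'

```text
time_s: 24.7
tool_pos: [0.4452, 0.1823, 0.0371]
tool_rot: [-0.22, 3.133, 0.0]
ft_force: [-0.3, -1.6, -1.8]
finger_gap: 0.0316
grip_force: 20.0
```

play_rows --increments '[{"grip": 0,"dx": 0,"dy": 0,"dz": 0.004,"spin": 0},{"grip": 0,"dx": 0,"dy": 0,"dz": 0.007,"spin": 0},{"grip": 0,"dx": 0,"dy": 0,"dz": 0.007,"spin": 0}]'

```text
time_s: 25.0
tool_pos: [0.445, 0.1823, 0.0354]
tool_rot: [-0.22, 3.133, 0.0]
ft_force: [-0.2, 0.5, -1.3]
finger_gap: 0.0317
grip_force: 20.0
```

play_rows --increments '[{"grip": 0,"dx": 0,"dy": 0,"dz": 0.005,"spin": 0},{"grip": 0,"dx": 0,"dy": 0,"dz": 0.008,"spin": 0},{"grip": 0,"dx": 0,"dy": 0,"dz": 0.008,"spin": 0}]'

```text
time_s: 25.3
tool_pos: [0.445, 0.1823, 0.0342]
tool_rot: [-0.221, 3.133, 0.0]
ft_force: [-2.5, -0.4, 8.0]
finger_gap: 0.0318
grip_force: 20.0
```

play_rows --increments '[{"grip": 0,"dx": 0,"dy": 0,"dz": -0.003,"spin": 0},{"grip": 0.5,"dx": 0,"dy": 0,"dz": -0.003,"spin": 0},{"grip": 0.5,"dx": 0,"dy": 0,"dz": -0.003,"spin": 0},{"grip": 0.5,"dx": 0,"dy": 0,"dz": -0.003,"spin": 0},{"grip": 0.5,"dx": 0,"dy": 0,"dz": -0.2,"spin": 0},{"grip": 0.5,"dx": 0,"dy": 0,"dz": -0.4,"spin": 0},{"grip": 0.5,"dx": 0,"dy": 0,"dz": -0.6,"spin": 0}]'

```text
time_s: 26.0
tool_pos: [0.4446, 0.1822, 0.1549]
tool_rot: [0.221, -3.133, 0.0]
ft_force: [1.1, 0.1, -0.4]
finger_gap: 0.044
grip_force: 0.0
```

play_rows --increments '[{"grip": 1,"dx": 0,"dy": 0,"dz": 0,"spin": 0.75},{"grip": 1,"dx": 0,"dy": 0,"dz": 0,"spin": 0.75},{"grip": 1,"dx": 0,"dy": 0,"dz": 0,"spin": 0.75},{"grip": 1,"dx": 0,"dy": 0,"dz": 0,"spin": 0.75},{"grip": 1,"dx": 0,"dy": 0,"dz": 0,"spin": 0.75},{"grip": 1,"dx": 0,"dy": 0,"dz": 0,"spin": 0.75}]'

```text
time_s: 26.6
tool_pos: [0.4448, 0.1823, 0.1535]
tool_rot: [-1.002, -2.977, 0.0]
ft_force: [1.2, 0.8, 0.8]
finger_gap: 0.0876
grip_force: 0.0
```

play_rows --increments '[{"grip": 1,"dx": -0.25,"dy": 0,"dz": 0,"spin": 0.75},{"grip": 1,"dx": -0.25,"dy": 0,"dz": 0,"spin": 0.75},{"grip": 1,"dx": -0.25,"dy": 0,"dz": 0,"spin": 0.75},{"grip": 1,"dx": -0.25,"dy": 0,"dz": 0,"spin": 0.75},{"grip": 1,"dx": -0.25,"dy": 0,"dz": 0,"spin": 0.75},{"grip": 1,"dx": -0.25,"dy": 0,"dz": 0,"spin": 0.75},{"grip": 1,"dx": -0.25,"dy": 0,"dz": 0,"spin": 0.75}]'

```text
time_s: 27.3
tool_pos: [0.4848, 0.1522, 0.1534]
tool_rot: [-2.06, -2.372, 0.0]
ft_force: [-0.2, 0.3, -0.5]
finger_gap: 0.0882
grip_force: 0.0
```

```bash
python3 - <<'E'
from h import *
d=wshot("w9");plan([])
T=wT(d)
def proj(p):
    q=np.linalg.inv(T)@[*p,1];r=np.arctan2(np.hypot(q[0],q[1]),q[2]);n=np.hypot(q[0],q[1]);K=d["K"];return K[0,0]*r*q[0]/n+K[0,2],K[1,1]*r*q[1]/n+K[1,2]
e=proj((.445,.182,.03));print("exp",e,[np.round(proj((.445+a,.182+b,.03))) for a in(-.03,.03) for b in (-.017,.017)],"slot",proj((.466,.374,.03)))
u,v=map(int,e);
for R in(50,60): print(caserect(d,u,v,R,.03))
cv2.imwrite("pics/w9.png",cv2.resize(d["pixels"][:,:,::-1],(800,600),interpolation=cv2.INTER_CUBIC))
E
```

```text
t 27.35 at [ 0.4848  0.1523  0.1534 98.1213] tip 0.1284 gap 0.088 F [-0.2  0.9 -0.3]
exp (np.float64(212.98958340215808), np.float64(159.0638148681894)) [array([177., 174.]), array([180., 135.]), array([246., 183.]), array([251., 144.])] slot (np.float64(269.87700030469995), np.float64(-52.94977258105416))
((446.0, 184.6), (56.1, 32.5), 7.6)
((446.0, 184.6), (56.1, 32.5), 7.6)
```

```bash
python3 - <<'E'
from h import *
plan([(.4457,.183,.07,98),(.4457,.183,.009,98)])
E
```

```text
t 27.35 at [ 0.4848  0.1523  0.1534 98.1213] tip 0.1284 gap 0.088 F [-0.2  0.9 -0.3]
  dx,dy,dz,spin [0.18, -0.172, 0.292, 0.002] rows 2
  dx,dy,dz,spin [0.0, 0.0, 0.305, -0.0] rows 2
```

play_rows --increments '[{"grip": 1,"dx": 0.18,"dy": -0.172,"dz": 0.2,"spin": 0.002},{"grip": 1,"dx": 0.18,"dy": -0.172,"dz": 0.29,"spin": 0.002},{"grip": 1,"dx": 0.18,"dy": -0.172,"dz": 0.29,"spin": 0.002},{"grip": 1,"dx": 0.18,"dy": -0.172,"dz": 0.4,"spin": 0.002},{"grip": 1,"dx": 0.18,"dy": -0.172,"dz": 0.5,"spin": 0.002},{"grip": 1,"dx": 0.18,"dy": -0.172,"dz": 0.57,"spin": 0.002},{"grip": 1,"dx": 0.18,"dy": -0.172,"dz": 0.595,"spin": 0.002},{"grip": 1,"dx": 0.18,"dy": -0.172,"dz": 0.595,"spin": 0.002}]'

```text
time_s: 28.15
tool_pos: [0.4466, 0.1828, 0.035]
tool_rot: [2.062, 2.37, 0.001]
ft_force: [0.1, 0.1, -0.1]
finger_gap: 0.0883
grip_force: 0.0
```

play_rows --increments '[{"grip": 0.5,"dx": 0,"dy": 0,"dz": 0,"spin": 0},{"grip": 0.5,"dx": 0,"dy": 0,"dz": 0,"spin": 0},{"grip": 0.5,"dx": 0,"dy": 0,"dz": 0,"spin": 0},{"grip": 0.5,"dx": 0,"dy": 0,"dz": 0,"spin": 0},{"grip": 0.5,"dx": 0,"dy": 0,"dz": 0,"spin": 0},{"grip": 0.5,"dx": 0,"dy": 0,"dz": 0,"spin": 0}]' --newtons 20

```text
time_s: 28.75
tool_pos: [0.4459, 0.1831, 0.0349]
tool_rot: [2.062, 2.37, 0.001]
ft_force: [-0.6, -0.5, 6.0]
finger_gap: 0.0578
grip_force: 20.0
```

```bash
python3 - <<'E'
from h import *
plan([(.445,.183,.12,98),(.45,.26,.14,76)])
E
```

```text
t 28.75 at [4.45900e-01 1.83100e-01 3.49000e-02 9.79433e+01] tip 0.0099 gap 0.0578 F [-0.6 -0.5  6. ]
  dx,dy,dz,spin [0.0, -0.004, -0.551, -0.001] rows 3
  dx,dy,dz,spin [0.378, 0.078, -0.1, 0.367] rows 3
```

play_rows --increments '[{"grip": 0.5,"dx": 0,"dy": 0,"dz": -0.08,"spin": 0},{"grip": 0.5,"dx": 0,"dy": 0,"dz": -0.22,"spin": 0},{"grip": 0.5,"dx": 0,"dy": 0,"dz": -0.4,"spin": 0},{"grip": 0.5,"dx": 0,"dy": 0,"dz": -0.55,"spin": 0},{"grip": 0.5,"dx": 0,"dy": 0,"dz": -0.55,"spin": 0}]'

```text
time_s: 29.25
tool_pos: [0.4471, 0.1834, 0.1477]
tool_rot: [2.059, 2.367, 0.008]
ft_force: [0.0, 0.3, -2.1]
finger_gap: 0.058
grip_force: 20.0
```

play_rows --increments '[{"grip": 0.5,"dx": 0.1,"dy": 0.02,"dz": -0.02,"spin": 0.1},{"grip": 0.5,"dx": 0.2,"dy": 0.04,"dz": -0.05,"spin": 0.2},{"grip": 0.5,"dx": 0.3,"dy": 0.06,"dz": -0.08,"spin": 0.3},{"grip": 0.5,"dx": 0.38,"dy": 0.08,"dz": -0.1,"spin": 0.367},{"grip": 0.5,"dx": 0.38,"dy": 0.08,"dz": -0.1,"spin": 0.367}]'

```text
time_s: 29.75
tool_pos: [0.4509, 0.2618, 0.1636]
tool_rot: [-2.476, -1.933, 0.001]
ft_force: [-0.1, -0.1, -1.0]
finger_gap: 0.0579
grip_force: 20.0
```

```bash
python3 - <<'E'
from h import *
d=wshot("w10");plan([])
cv2.imwrite("pics/w10.png",cv2.resize(d["pixels"][:,:,::-1],(800,600),interpolation=cv2.INTER_CUBIC))
E
```

```text
t 29.8 at [ 0.4507  0.2608  0.1634 76.0776] tip 0.1384 gap 0.0576 F [ 0.5 -0.3 -0.8]
```

View pics/w10.png

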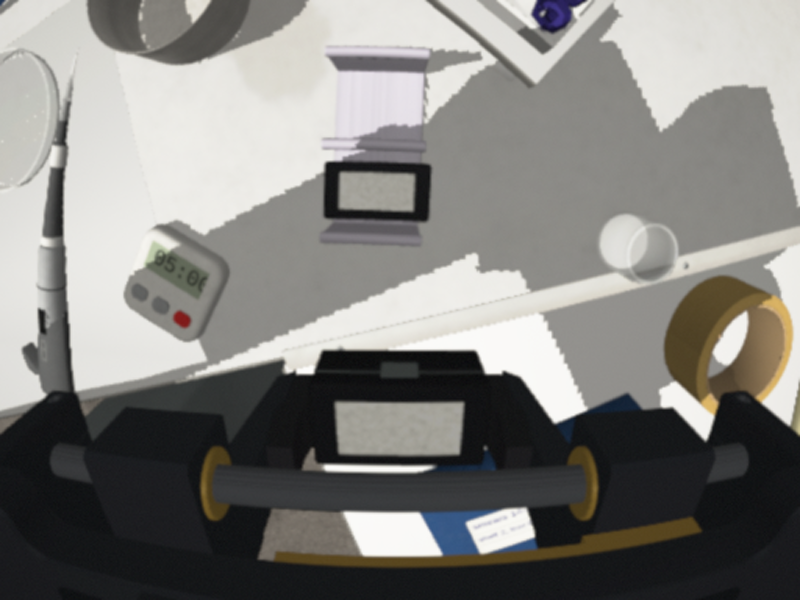

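```bash
python3 - <<'E'
from h import *
d=pickle.load(open("w10.pkl","rb"))
W=lambda z,u,v:np.round(wat(d,u*.64-.18,v*.64-.18,z)*1000,1)
print("stored",[W(.034,*p) for p in((325,162),(431,164),(429,222),(323,220))])
S=np.mean([W(.034,*p) for p in((325,162),(431,164),(429,222),(323,220))],0);print(S)
print("div far",W(.053,328,51),W(.053,430,53),"mid",W(.053,323,144),W(.053,425,147),"near",W(.053,325,226),W(.053,420,226))
def m(a,b):return (W(.053,*a)+W(.053,*b))/2
print(m((328,51),(430,53)),m((323,144),(425,147)),m((325,226),(420,226)))
print("floor far-end edge",W(.004,338,100),W(.004,422,100))
for z in(.034,):print(caserect(d,int(377*.64),int(192*.64),38,z))
# held case in tool frame
zt=.1384-.0099+.03
print("held top",[W(zt,*p) for p in((315,374),(487,374),(490,462),(312,462))],caserect(d,int(398*.64),int(418*.64),28,zt))
E
```

```text
stored [array([432.4, 350.4]), array([486.7, 335.2]), array([478.3, 304.9]), array([422.9, 320.3])]
[455.075 327.7  ]
div far [450.7 404.1] [498.5 390.3] mid [436.7 358.7] [484.6 344.5] near [426.7 318.6] [472.9 306.7]
[474.6 397.2] [460.65 351.6 ] [449.8  312.65]
floor far-end edge [444.8 386. ] [492.7 373.4]
((455.0, 328.3), (31.2, 56.6), 73.8)
held top [array([430.9, 286.9]), array([481.5, 274.2]), array([477.2, 240.7]), array([419.1, 255.3])] ((453.8, 276.7), (9.3, 26.5), 76.0)
```

```bash
python3 - <<'E'
from h import *
plan([(.4675,.3725,.1384,74),(.4675,.3725,.0145,74)])
E
```

```text
t 29.8 at [ 0.4507  0.2608  0.1634 76.0776] tip 0.1384 gap 0.0576 F [ 0.5 -0.3 -0.8]
  dx,dy,dz,spin [0.562, -0.053, 0.0, 0.035] rows 3
  dx,dy,dz,spin [0.0, 0.0, 0.619, -0.0] rows 3
```

play_rows --increments '[{"grip": 0.5,"dx": 0.12,"dy": -0.01,"dz": 0,"spin": 0.01},{"grip": 0.5,"dx": 0.28,"dy": -0.025,"dz": 0,"spin": 0.02},{"grip": 0.5,"dx": 0.43,"dy": -0.04,"dz": 0,"spin": 0.035},{"grip": 0.5,"dx": 0.53,"dy": -0.05,"dz": 0,"spin": 0.035},{"grip": 0.5,"dx": 0.562,"dy": -0.053,"dz": 0,"spin": 0.035},{"grip": 0.5,"dx": 0.562,"dy": -0.053,"dz": 0,"spin": 0.035}]'

```text
time_s: 30.4
tool_pos: [0.468, 0.3716, 0.1636]
tool_rot: [-2.511, -1.888, 0.003]
ft_force: [-0.3, -0.2, -1.2]
finger_gap: 0.0575
grip_force: 20.0
```

play_rows --increments '[{"grip": 0.5,"dx": 0,"dy": 0,"dz": 0.1,"spin": 0},{"grip": 0.5,"dx": 0,"dy": 0,"dz": 0.2,"spin": 0},{"grip": 0.5,"dx": 0,"dy": 0,"dz": 0.25,"spin": 0},{"grip": 0.5,"dx": 0,"dy": 0,"dz": 0.25,"spin": 0}]'

```text
time_s: 30.8
tool_pos: [0.4678, 0.3709, 0.1134]
tool_rot: [-2.512, -1.886, 0.005]
ft_force: [0.6, 0.4, -1.1]
finger_gap: 0.0578
grip_force: 20.0
```

```bash
python3 - <<'E'
from h import *
d=wshot("w11");plan([(.4675,.3725,.0145,74)])
T=wT(d)
def proj(p):
    q=np.linalg.inv(T)@[*p,1];r=np.arctan2(np.hypot(q[0],q[1]),q[2]);n=np.hypot(q[0],q[1]);K=d["K"];return np.round([K[0,0]*r*q[0]/n+K[0,2],K[1,1]*r*q[1]/n+K[1,2]],1)
c=np.array([.468,.3743]);X=np.array([.961,-.276]);Y=np.array([.276,.961])
for n,y in(("far",.024),("mid",-.024)):print(n,[proj((*(c+X*x+Y*y),.053)) for x in(-.026,.026)])
# brightness profile down the image centre columns above the held case
g=d["pixels"].max(2)
for u in(225,257,290):print(u,list(enumerate(g[150:330,u]))[::3] and [int(x) for x in g[150:330:3,u]])
cv2.imwrite("pics/w11.png",cv2.resize(d["pixels"][:,:,::-1],(800,600),interpolation=cv2.INTER_CUBIC))
E
```

```text
t 30.85 at [ 0.4682  0.3714  0.1145 73.7926] tip 0.0895 gap 0.0576 F [ 0.6  0.2 -1.2]
  dx,dy,dz,spin [0.004, -0.005, 0.375, -0.003] rows 2
far [array([213.2, 189.6]), array([294.8, 189.3])]
mid [array([217. , 255.6]), array([291.7, 255.5])]
225 [237, 237, 236, 236, 237, 236, 109, 94, 92, 94, 92, 109, 136, 119, 123, 125, 124, 125, 125, 123, 124, 124, 124, 124, 110, 17, 16, 16, 16, 40, 17, 15, 19, 21, 20, 24, 155, 164, 156, 164, 164, 163, 158, 162, 162, 162, 165, 72, 18, 49, 88, 46, 55, 55, 56, 59, 60, 62, 60, 150]
257 [220, 150, 142, 142, 142, 142, 112, 95, 93, 94, 92, 108, 135, 124, 124, 127, 126, 126, 126, 127, 126, 126, 127, 126, 122, 19, 17, 28, 58, 58, 57, 17, 18, 20, 20, 19, 146, 166, 165, 166, 164, 164, 167, 162, 161, 160, 162, 89, 20, 38, 91, 47, 53, 54, 57, 59, 60, 63, 61, 96]
290 [142, 141, 140, 140, 141, 141, 142, 141, 143, 140, 121, 106, 130, 126, 137, 143, 143, 142, 141, 139, 139, 141, 141, 141, 135, 27, 14, 14, 16, 30, 18, 15, 18, 20, 22, 23, 149, 165, 164, 164, 165, 167, 166, 166, 166, 164, 163, 74, 21, 118, 228, 48, 54, 55, 56, 58, 61, 61, 60, 156]
```

```bash
python3 - <<'E'
from h import *
d=pickle.load(open("w11.pkl","rb"))
Y=np.array([.276,.961]);t=d["s"]["tool_pos"][:2]
f=lambda u,v,z:round(float((wat(d,u,v,z)-t)@Y*1000),1)
print("along tool x from TCP (mm): far div top edges",[f(257,v,.053) for v in(183,186,189)],"far outer base",f(257,167,.004),"case far bottom edge",f(257,223.5,.0796),"far top",f(257,246,.1096), "near top edge of top",f(257,294,.1096),"stored near?")
g=d["pixels"].max(2)
print([int(x) for x in g[160:192,245]]);print([int(x) for x in g[218:262,262]]);print([int(x) for x in g[285:310,262]])
E
```

```text
along tool x from TCP (mm): far div top edges [31.5, 29.6, 27.6] far outer base 30.9 case far bottom edge 15.4 far top 16.9 near top edge of top -11.3 stored near?
[143, 141, 141, 141, 142, 140, 138, 126, 112, 99, 94, 94, 93, 93, 93, 93, 93, 94, 96, 95, 93, 93, 98, 109, 122, 131, 134, 133, 127, 122, 115, 115]
[126, 126, 126, 126, 124, 102, 55, 18, 15, 17, 16, 17, 16, 31, 45, 55, 58, 58, 59, 59, 59, 60, 56, 43, 25, 17, 16, 16, 17, 19, 19, 21, 21, 20, 18, 20, 20, 22, 31, 86, 146, 164, 166, 164]
[164, 164, 162, 163, 163, 148, 106, 52, 21, 20, 22, 22, 32, 61, 87, 90, 79, 59, 49, 46, 49, 53, 56, 54, 56]
```

play_rows --increments '[{"grip": 0.5,"dx": 0.022,"dy": -0.003,"dz": 0.05,"spin": 0},{"grip": 0.5,"dx": 0.022,"dy": -0.003,"dz": 0.095,"spin": 0},{"grip": 0.5,"dx": 0.022,"dy": -0.003,"dz": 0.095,"spin": 0}]'

```text
time_s: 31.15
tool_pos: [0.4683, 0.3764, 0.0943]
tool_rot: [-2.511, -1.887, 0.003]
ft_force: [0.1, 0.3, -2.1]
finger_gap: 0.0578
grip_force: 20.0
```

```bash
python3 - <<'E'
from h import *
d=wshot("w12");plan([])
Y=np.array([.276,.961]);t=d["s"]["tool_pos"][:2];zb=d["s"]["tool_pos"][2]-.025-.0099
g=d["pixels"].max(2)
for u in(245,262):print([int(x) for x in g[170:250,u]])
f=lambda u,v,z:round(float((wat(d,u,v,z)-t)@Y*1000),1)
print("zb",zb,{v:(f(257,v,.053),f(257,v,zb)) for v in range(170,246,5)})
# rear (mid divider / near side) look: right-of-case gaps
cv2.imwrite("pics/w12.png",d["pixels"][:,:,::-1])
s=__import__("cell").snapshot("scene");pickle.dump(s,open("s2.pkl","wb"))
E
```

```text
t 31.2 at [ 0.4685  0.3765  0.0949 73.8336] tip 0.0699 gap 0.0579 F [-1.  -0.5 -0.4]
[222, 169, 143, 143, 143, 143, 142, 142, 141, 135, 120, 109, 97, 94, 94, 94, 93, 93, 93, 95, 92, 93, 94, 95, 96, 94, 93, 94, 94, 96, 101, 112, 123, 131, 137, 135, 130, 124, 117, 114, 119, 126, 128, 128, 127, 128, 128, 128, 127, 128, 127, 127, 123, 104, 55, 17, 16, 14, 18, 14, 20, 33, 48, 55, 56, 57, 59, 57, 59, 57, 56, 45, 25, 14, 18, 16, 17, 21, 20, 21]
[143, 144, 144, 143, 142, 143, 142, 142, 141, 134, 120, 108, 99, 95, 95, 94, 92, 93, 95, 94, 94, 94, 95, 95, 95, 94, 94, 94, 95, 95, 98, 110, 121, 130, 135, 135, 131, 126, 120, 115, 119, 125, 126, 127, 126, 126, 126, 126, 126, 126, 127, 126, 123, 103, 54, 18, 14, 15, 14, 16, 19, 29, 46, 56, 59, 60, 58, 59, 59, 59, 57, 44, 26, 15, 17, 17, 19, 21, 21, 20]
zb 0.05937909480252584 {170: (44.4, 45.9), 175: (41.5, 43.1), 180: (38.6, 40.3), 185: (35.7, 37.5), 190: (32.8, 34.7), 195: (29.8, 31.8), 200: (26.8, 29.0), 205: (23.7, 26.0), 210: (20.7, 23.1), 215: (17.5, 20.1), 220: (14.4, 17.0), 225: (11.2, 14.0), 230: (7.9, 10.8), 235: (4.6, 7.7), 240: (1.2, 4.4), 245: (-2.2, 1.2)}
```

play_rows --increments '[{"grip": 0.5,"dx": 0.004,"dy": 0,"dz": 0.04,"spin": 0},{"grip": 0.5,"dx": 0.004,"dy": 0,"dz": 0.08,"spin": 0},{"grip": 0.5,"dx": 0.004,"dy": 0,"dz": 0.12,"spin": 0},{"grip": 0.5,"dx": 0.004,"dy": 0,"dz": 0.12,"spin": 0}]'

```text
time_s: 31.65
tool_pos: [0.4685, 0.377, 0.0701]
tool_rot: [-2.512, -1.886, 0.004]
ft_force: [-0.1, -0.2, -0.9]
finger_gap: 0.058
grip_force: 20.0
```

play_rows --increments '[{"grip": 0.5,"dx": 0,"dy": 0,"dz": 0.05,"spin": 0},{"grip": 0.5,"dx": 0,"dy": 0,"dz": 0.09,"spin": 0},{"grip": 0.5,"dx": 0,"dy": 0,"dz": 0.125,"spin": 0},{"grip": 0.5,"dx": 0,"dy": 0,"dz": 0.145,"spin": 0},{"grip": 0.5,"dx": 0,"dy": 0,"dz": 0.145,"spin": 0}]'

```text
time_s: 32.15
tool_pos: [0.4688, 0.3772, 0.0419]
tool_rot: [-2.512, -1.887, 0.002]
ft_force: [0.5, 0.7, -0.9]
finger_gap: 0.0583
grip_force: 20.0
```

```bash
python3 - <<'E'
from h import *
plan([])
E
```

```text
t 32.15 at [4.68800e-01 3.77200e-01 4.19000e-02 7.38164e+01] tip 0.0169 gap 0.0583 F [ 0.5  0.7 -0.9]
```

Nothing touching so far. I'll ease down until it makes contact.

play_rows --increments '[{"grip": 0.5,"dx": 0,"dy": 0,"dz": 0.005,"spin": 0},{"grip": 0.5,"dx": 0,"dy": 0,"dz": 0.01,"spin": 0},{"grip": 0.5,"dx": 0,"dy": 0,"dz": 0.01,"spin": 0}]'

```text
time_s: 32.45
tool_pos: [0.4691, 0.3774, 0.0407]
tool_rot: [2.512, 1.887, 0.0]
ft_force: [1.2, -0.6, -1.3]
finger_gap: 0.0579
grip_force: 20.0
```

play_rows --increments '[{"grip": 0.5,"dx": 0,"dy": 0,"dz": 0.003,"spin": 0},{"grip": 0.5,"dx": 0,"dy": 0,"dz": 0.005,"spin": 0},{"grip": 0.5,"dx": 0,"dy": 0,"dz": 0.005,"spin": 0}]'

```text
time_s: 32.75
tool_pos: [0.469, 0.3773, 0.0396]
tool_rot: [-2.512, -1.887, -0.0]
ft_force: [1.0, 1.1, -0.4]
finger_gap: 0.0577
grip_force: 20.0
```

play_rows --increments '[{"grip": 0.5,"dx": 0,"dy": 0,"dz": 0.004,"spin": 0},{"grip": 0.5,"dx": 0,"dy": 0,"dz": 0.006,"spin": 0},{"grip": 0.5,"dx": 0,"dy": 0,"dz": 0.006,"spin": 0}]'

```text
time_s: 33.05
tool_pos: [0.4691, 0.3774, 0.0389]
tool_rot: [2.512, 1.887, 0.001]
ft_force: [-1.8, -0.9, 4.8]
finger_gap: 0.0575
grip_force: 20.0
```

play_rows --increments '[{"grip": 0.8,"dx": 0,"dy": 0,"dz": 0,"spin": 0},{"grip": 0.8,"dx": 0,"dy": 0,"dz": 0,"spin": 0},{"grip": 0.8,"dx": 0,"dy": 0,"dz": 0,"spin": 0},{"grip": 0.8,"dx": 0,"dy": 0,"dz": -0.1,"spin": 0},{"grip": 0.8,"dx": 0,"dy": 0,"dz": -0.3,"spin": 0},{"grip": 0.8,"dx": 0,"dy": 0,"dz": -0.5,"spin": 0},{"grip": 0.8,"dx": 0,"dy": 0,"dz": -0.7,"spin": 0}]'

```text
time_s: 33.75
tool_pos: [0.4688, 0.3772, 0.1798]
tool_rot: [-2.512, -1.887, 0.001]
ft_force: [0.5, 0.7, 0.3]
finger_gap: 0.0705
grip_force: 0.0
```

play_rows --increments '[{"grip": 0.8,"dx": -0.55,"dy": 0,"dz": 0,"spin": 0},{"grip": 0.8,"dx": -0.55,"dy": 0,"dz": 0,"spin": 0},{"grip": 0.8,"dx": -0.55,"dy": 0,"dz": 0,"spin": 0},{"grip": 0.8,"dx": -0.55,"dy": 0,"dz": 0,"spin": 0},{"grip": 0.8,"dx": -0.55,"dy": 0,"dz": 0,"spin": 0}]'

```text
time_s: 34.25
tool_pos: [0.439, 0.2724, 0.1785]
tool_rot: [-2.512, -1.886, -0.001]
ft_force: [0.1, 0.0, -0.3]
finger_gap: 0.0706
grip_force: 0.0
```

```bash
python3 - <<'E'
from h import *
d=wshot("w13");plan([])
T=wT(d)
def proj(p):
    q=np.linalg.inv(T)@[*p,1];r=np.arctan2(np.hypot(q[0],q[1]),q[2]);n=np.hypot(q[0],q[1]);K=d["K"];return np.array([K[0,0]*r*q[0]/n+K[0,2],K[1,1]*r*q[1]/n+K[1,2]])
for p in((.468,.376,.034),(.455,.328,.034)):
    u,v=proj(p).astype(int);print(u,v,caserect(d,u,v,30 if 0 else 36,.034))
u,v=proj((.462,.35,.03)).astype(int);print(u,v)
a=d["pixels"][max(v-70,0):v+70,u-80:u+80,::-1]
s=__import__("cell").snapshot("scene")["pixels"][150:280,200:460,::-1];tp=__import__("cell").snapshot("top")["pixels"][150:260,220:440,::-1]
w7=pickle.load(open("w7.pkl","rb"))["pixels"][130:320,150:480,::-1]
R=lambda i:cv2.resize(i,(400,300),interpolation=cv2.INTER_CUBIC)
cv2.imwrite("pics/final.png",np.vstack([np.hstack([R(a),R(s)]),np.hstack([R(tp),R(w7)])]))
E
```

```text
t 34.3 at [ 0.439   0.2726  0.1783 73.8484] tip 0.1533 gap 0.0704 F [-0.6  0.2 -0.1]
253 73 ((469.3, 376.8), (33.4, 55.9), 73.8)
254 129 ((454.9, 328.8), (31.6, 56.5), 73.8)
255 103
```

View pics/final.png

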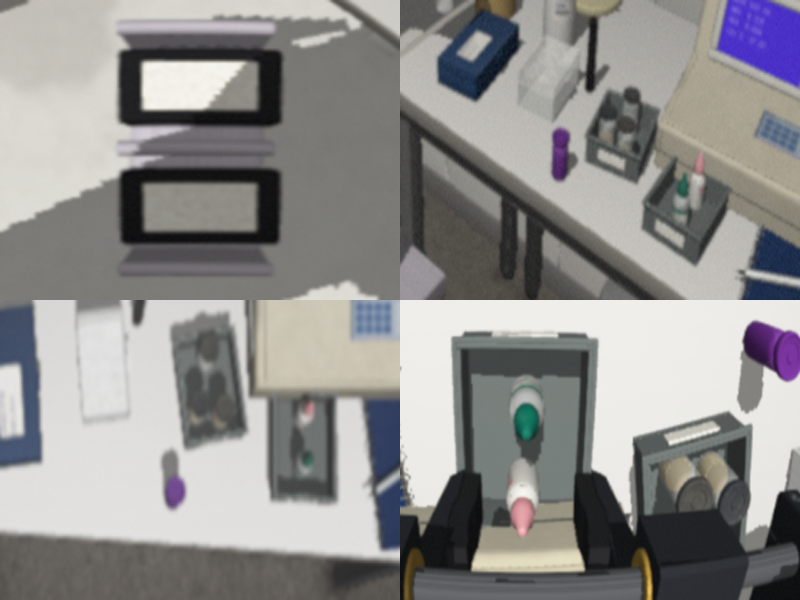

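The picture shows everything in place:
- **Case:** it lies square in the free slot, parallel to the stored one, measured at (469, 377) mm and yaw -16°.
- **Vials:** all three stand in the vial bin.
- **Droppers:** both stand in the dropper bin.

The robot is clear of everything, so I'm handing in.

```bash
python3 -c "
from cell import hand_in
print(hand_in())"
```

```text
the job is handed in; nothing more can be done
None
```

I handed the job in at about 34 s on the robot clock: both loose vials are upright in the vial bin, the loose dropper bottle is upright in the dropper bin, and the case, retaken by its ends, lies flat and square in the free rack slot. The final pictures confirm this; no verdict came back.

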